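# Put the impact sockets back on their rail in order of size

## Robot

A 6-joint arm with a two-finger parallel gripper is mounted at the origin on the work surface. World frame = base frame: x ahead of the robot, y to its left, z up, the work surface at z = 0. Lengths are in m, angles in rad, forces in N, time in s.
With the tool pointing down it reaches from about 0.375 to 0.9 m from the base axis. Payload 3.1 kg.
Tool frame: the origin (TCP) lies on the centre line of the jaws, within the pads' length; the fingertips stand 14 mm ahead of it and the grasp point (between the pads) lies 5 mm behind it; z points along the fingers, y is the line along which they close (so a half turn about z gives the same grasp; the last joint's range is limited). The gripper opens to 87 mm and grips with 3 to 60 N. Pads are 19 mm wide; open, the fingers measure 117 mm over their backs; the gripper's body (75 mm by 190 mm) begins 51 mm behind the grasp point.
Start: joints at [1.153, 0.527, 1.433, -0, 1.181, -0.178], TCP at [0.148, 0.607, 0.208] pointing down, gripper open.
Joint ranges: [-3.08, 3.08], [-0.75, 2.2], [0.22, 2.44], [-1.43, 4.57], [0, 2.65], [-2.85, 2.85]. Speed limits (rad/s): [2.79, 2.79, 3.14, 3.14, 3.14, 3.14].

## Interface

Orientations are given as a unit quaternion [x, y, z, w].
In Python, from rig import robot gives the robot as it stands.
- The arm moves only by the tool move_arm, never from a script. Its argument "commands" is a list of rows, each an object with "hand": the finger opening in cm, from 0 to 8.7; "travel": the shift along the tool's x, y, z in cm, a list of three; "twist": the turn, a rotation vector about the tool's x, y, z in degrees, a list of three. In form: [{"hand": hand, "travel": [dx, dy, dz], "twist": [wx, wy, wz]}, ...]. A call has 1 to 5 rows; each row shifts and turns the commanded pose from where the row before left it, along the tool's axes as they then stand; what a row does not reach is not made up. A row lasts 1/12 s, in which the tool goes at most 41.7 mm and 7.16 degrees, less where a joint would pass 70% of its speed; a pose out of reach is approached as far as the arm can. A call is refused whole if a number of a shift passes 4.17 or a number of a turn 7.16, either way. A call with a gripper value outside its range is refused whole. The fingers move at their own pace and stop on an object; "force" is the grip in N (left out, the last holds). Time passes only in rows, so rows that do not move let the fingers close. It gives the time, the measured TCP pose, the force, the opening and the grip force at its end, in the units of the state.
- robot.get_obs(): the state, without advancing time (a new reading comes with each control period).
- robot.camera(name): name is "scene" or "top" or "wrist"; returns a dict with "frame" (400x640x3 uint8, red, green, blue), "fov_y" (degrees; the focal length in pixels is half the picture's height over the tangent of half this angle, whatever the lens; pixels are square), "cx", "cy" (the principal point, pixels), "extrinsics" (4x4, takes a point from camera to world coordinates); the wrist camera has in their place "T_tool_cam" (4x4, takes a point from camera to tool coordinates, whose origin is the TCP and whose axes are the flange's). Camera axes: x right, y down, z forward; pixel columns grow to the right and rows downward; lengths in m; the calibration is good to about 2 mm. A picture is of the moment at which its call begins: read the wrist's pose just before it. There is no depth.
- robot.hand_in(): hands the job in; it is judged then, once.
The state is a dict: "time": time; "q": joint angles; "joint_velocities": joint speeds; "joint_torque": joint torques, N m; "position": TCP position; "tool_rot": TCP orientation; "ft_force": force on the tool from outside, world axes, zero at the start; "moment": the same for the moment, N m; "grip_width": finger opening in m; "grip_force": force on a finger pad.
Only numpy, scipy, OpenCV 4.12 (cv2) and the standard library are available. Lean on these libraries where they do the work, as an engineer would, in place of code of your own. Each camera call takes 0.05 s, during which the arm holds its last target. There are 200 camera calls.

## Task

Put the four loose impact sockets back on the socket rail, one standing upright in the middle of each seat, in order of size: the smallest on the seat next to the lock knob, the largest on the seat at the far end from it. Leave the ratchet where it lies.

Things in the scene. Friction and masses are not known exactly. Their poses are not given: they have to be found in the camera images.
- socket_a: the smallest of four loose black steel impact sockets (round tubes, hexagon mouth up, square-drive end down), standing upright on the bench. Its origin is the centre of its underside (drive end), z runs up its axis; it is round, so its yaw does not matter. The drive end (lowest 16 mm) is 24 mm in diameter, the upper part 22 mm; 38 mm tall, about 90 g.
- socket_b: the second smallest of four loose black steel impact sockets (round tubes, hexagon mouth up, square-drive end down), standing upright on the bench. Its origin is the centre of its underside (drive end), z runs up its axis; it is round, so its yaw does not matter. The whole body is 31 mm in diameter, 43 mm tall; about 160 g.
- socket_c: the second largest of four loose black steel impact sockets (round tubes, hexagon mouth up, square-drive end down), standing upright on the bench. Its origin is the centre of its underside (drive end), z runs up its axis; it is round, so its yaw does not matter. The drive end (lowest 18 mm) is 33 mm in diameter, the upper part 40 mm; 49 mm tall, about 260 g.
- socket_d: the largest of four loose black steel impact sockets (round tubes, hexagon mouth up, square-drive end down), standing upright on the bench. Its origin is the centre of its underside (drive end), z runs up its axis; it is round, so its yaw does not matter. The drive end (lowest 20 mm) is 37 mm in diameter, the upper part 50 mm; 57 mm tall, about 440 g.
- seat_1: one of four alike fixed seats on the socket rail, 70 to 90 mm apart (the number says nothing of its place in the row): a flat black rubber disc, 40 mm wide, on a 44 mm square grey carriage. Origin: centre of the carriage's underside; the rubber top, where a socket stands, is 6 mm higher (12 mm above the bench). y runs along the rail. The magnet's pull is too weak to notice.
- seat_2: one of four alike fixed seats on the socket rail, 70 to 90 mm apart (the number says nothing of its place in the row): a flat black rubber disc, 40 mm wide, on a 44 mm square grey carriage. Origin: centre of the carriage's underside; the rubber top, where a socket stands, is 6 mm higher (12 mm above the bench). y runs along the rail. The magnet's pull is too weak to notice.
- seat_3: one of four alike fixed seats on the socket rail, 70 to 90 mm apart (the number says nothing of its place in the row): a flat black rubber disc, 40 mm wide, on a 44 mm square grey carriage. Origin: centre of the carriage's underside; the rubber top, where a socket stands, is 6 mm higher (12 mm above the bench). y runs along the rail. The magnet's pull is too weak to notice.
- seat_4: one of four alike fixed seats on the socket rail, 70 to 90 mm apart (the number says nothing of its place in the row): a flat black rubber disc, 40 mm wide, on a 44 mm square grey carriage. Origin: centre of the carriage's underside; the rubber top, where a socket stands, is 6 mm higher (12 mm above the bench). y runs along the rail. The magnet's pull is too weak to notice.
- lock_knob: black fluted knob, 35 mm wide, on a 46 x 30 mm block at one end of the rail (either end), top 34 mm above the bench. Origin: centre of the block's underside, 70 to 80 mm from the first seat. The rail: a fixed flat aluminium channel, 430 x 52 mm, 9 mm high, lying across in front of the robot; its other end has a plain low black stop, 13 mm above the bench.
- ratchet: bystander: a ratchet handle, 225 mm long, up to 38 mm wide, 30 mm high, lying on the bench to the robot's right of the rail. Origin: on the bench under its middle; x points from the rubber grip to the steel head.
There are look-alikes about, which are no part of the job. Leave any blue look-alike of the socket_c alone. Leave any purple look-alike of the socket_d alone.

How it is judged:
By the outcome, as a careful person would: the job done as asked, in the order asked, and still so for the second after the job is handed in, with the robot touching nothing.
It also fails if it takes over 96 s, if anything falls off the work surface, if the arm or the gripper's body presses on something with over 40 N, if the wrist force passes 120 N, or if a joint passes its speed limit or range.

## Working session

There is one attempt and no reset: what is moved stays moved. The work goes in short steps, Python scripts to look and compute and a tool call to move; the robot and the scene stay as the last step left them, time stands still between calls to the robot, and variables do not carry over. Pictures are saved under pics/ and viewed, at most 14 in all, crops included, and the job is handed in when it is done.

Besides the shell and the picture viewer there is one more tool, called after "Call:" by a JSON object that holds its "op" and its "data", one argument or row to a line. move_arm: Moves the arm, as the interface text tells. Its arguments: {"type":"object","properties":{"commands":{"type":"array"},"force":{"type":"number"}},"required":["commands"]}

```bash
mkdir -p pics; python3 - <<'E'
from rig import robot
import cv2,numpy as np,pickle
o=robot.get_obs();print(o['time'],o['position'],o['tool_rot'],o['q'])
d={}
for n in("top","scene"):
    c=robot.camera(n);d[n]=c;cv2.imwrite(f'pics/{n}0.png',c['frame'][:,:,::-1]);print(n,c['fov_y'],c['cx'],c['cy'],np.round(c['extrinsics'],3).tolist(),c.keys())
pickle.dump(d,open('cams.pkl','wb'))
E
```

```text
0.0 [0.14810895 0.60640991 0.20715681] [ 1.19620711e-01  9.92819068e-01 -1.04149982e-03 -3.14270746e-04] [ 1.15248481e+00  5.28483928e-01  1.43391469e+00 -1.25675094e-05
  1.18136977e+00 -1.78490908e-01]
top 53.230761549313954 320.02618956611246 201.63628764742316 [[0.007, -0.985, 0.173, 0.361], [-1.0, -0.008, -0.009, -0.102], [0.01, -0.172, -0.985, 0.967], [0.0, 0.0, 0.0, 1.0]] dict_keys(['frame', 'fov_y', 'cx', 'cy', 'extrinsics'])
scene 53.67501734110432 318.4072703443909 199.6515711267405 [[-0.446, 0.752, -0.486, 0.891], [0.895, 0.378, -0.236, 0.081], [0.006, -0.54, -0.842, 0.646], [0.0, 0.0, 0.0, 1.0]] dict_keys(['frame', 'fov_y', 'cx', 'cy', 'extrinsics'])
```

View pics/top0.png

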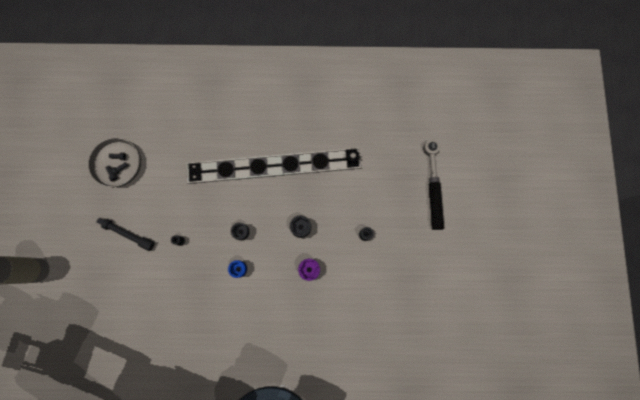

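View pics/scene0.png

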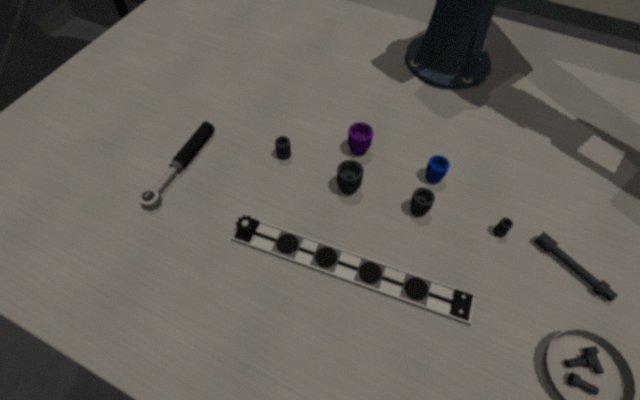

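The top view shows the rail with the knob at (353,158) and the plain stop at (195,172). The seats are at about (226,168), (258,166), (290,163) and (320,160). The black loose parts are at (179,240), (240,231), (301,227) and (366,233). The blue (237,269) and purple (310,269) parts are look-alikes, and the ratchet is at (435,185). By size, I take (179,240) as a, (366,233) as b, (240,231) as c and (301,227) as d; I'll check this in an enlarged crop.

```bash
python3 - <<'E'
import cv2
t=cv2.imread('pics/top0.png');s=cv2.imread('pics/scene0.png')
g=lambda i:cv2.convertScaleAbs(i,alpha=1.6,beta=10)
cv2.imwrite('pics/top_c.png',g(cv2.resize(t[140:290,170:380],(798,570),interpolation=cv2.INTER_CUBIC)))
cv2.imwrite('pics/sc_c.png',g(cv2.resize(s[120:330,230:520],(783,567),interpolation=cv2.INTER_CUBIC)))
E
```

```text
(no output)
```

View pics/top_c.png

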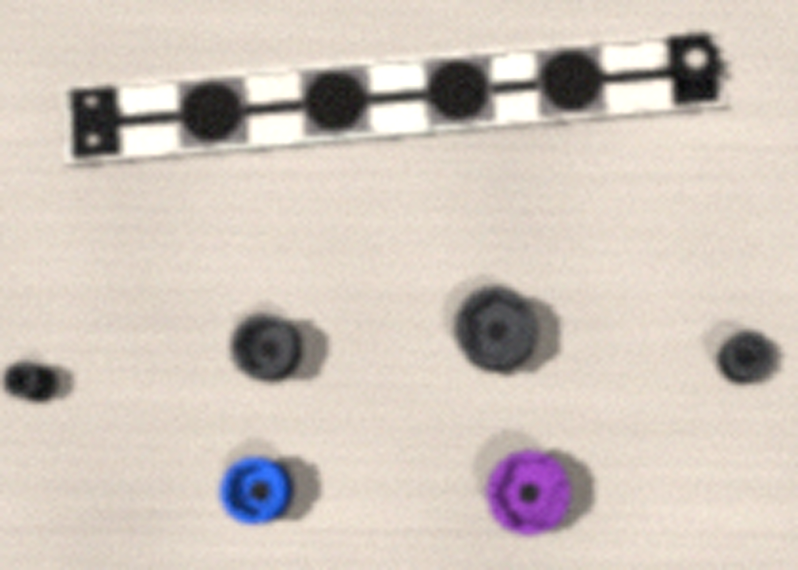

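View pics/sc_c.png

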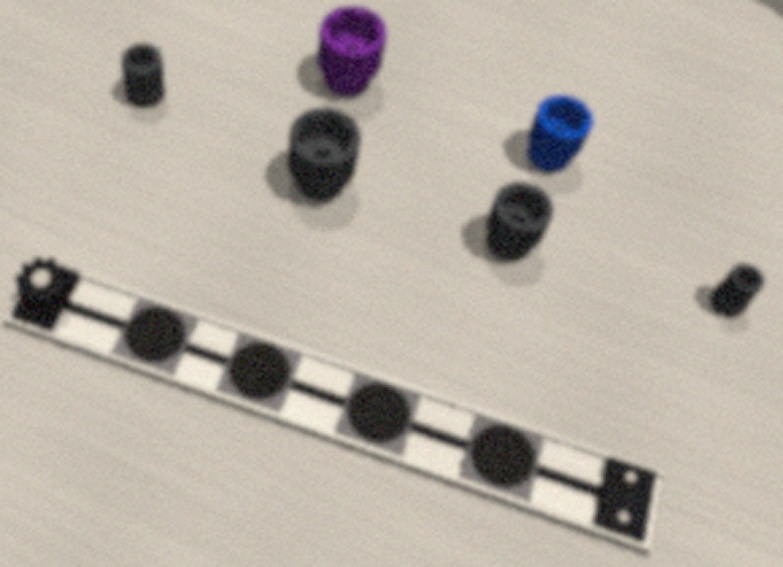

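The crops confirm it. socket_a is the slim part at crop (30,381), b is at (748,356), c at (268,347) and d at (497,329). The blue and purple parts aren't black, so they stay. The fluted knob is at the right end in the top view, so the order from the right-hand seat is a, b, c, d. Next I'll fit positions with silhouette models in both cameras.

```bash
cat > h.py <<'E'
import numpy as np,cv2
from scipy.optimize import minimize
S={'a':[(0,12),(16,12),(16,11),(38,11)],'b':[(0,15.5),(43,15.5)],'c':[(0,16.5),(18,16.5),(18,20),(49,20)],'d':[(0,18.5),(20,18.5),(20,25),(57,25)],'seat':[(0,20)]}
th=np.linspace(0,2*np.pi,48,endpoint=False)
def proj(c,P):
    E=c['extrinsics'];f=200/np.tan(np.radians(c['fov_y']/2))
    p=(np.asarray(P)-E[:3,3])@E[:3,:3]
    return p[:,:2]/p[:,2:]*f+[c['cx'],c['cy']]
def ray(c,uv,z):
    E=c['extrinsics'];f=200/np.tan(np.radians(c['fov_y']/2))
    d=E[:3,:3]@np.array([(uv[0]-c['cx'])/f,(uv[1]-c['cy'])/f,1]);return (E[:3,3]+d*(z-E[2,3])/d[2])[:2]
K=6
def model(c,kind,xy,z0,win):
    m=np.zeros((win[3]*K,win[2]*K),np.float32)
    cir=[np.c_[xy[0]+r/1e3*np.cos(th),xy[1]+r/1e3*np.sin(th),0*th+z0+h/1e3] for h,r in S[kind]]
    for A in [cir[i:i+2] for i in range(max(1,len(cir)-1))]:
        h=cv2.convexHull(proj(c,np.vstack(A)).astype(np.float32))
        cv2.fillPoly(m,[np.round(((h-[win[0],win[1]]+.5)*K-.5)*16).astype(np.int32)],1,shift=4)
    return cv2.resize(m,(win[2],win[3]),interpolation=cv2.INTER_AREA)
def fit(c,kind,uv,z0=0,hw=14):
    """soft darkness vs blurred silhouette model; free gain"""
    u,v=map(int,uv);win=(u-hw,v-hw,2*hw,2*hw)
    g=c['frame'].max(2).astype(np.float32)[v-hw:v+hw,u-hw:u+hw]
    lo,hi=np.percentile(g,2),np.percentile(g,90)
    t=lo+.5*(hi-lo) if kind!='seat' else lo+.35*(hi-lo)
    o=1/(1+np.exp((g-t)/(.08*(hi-lo))))
    def cost(x):
        m=cv2.GaussianBlur(model(c,kind,x,z0,win),(0,0),.7);return ((m-o)**2).sum()
    hmid=z0+S[kind][-1][0]/2e3
    x0=ray(c,uv,hmid)
    r=minimize(cost,x0,method='Nelder-Mead',options=dict(initial_simplex=x0+np.array([[0,0],[.006,0],[0,.006]]),xatol=1e-4,fatol=1e-3))
    return r.x,r.fun
E
python3 - <<'E'
import pickle,numpy as np
from h import *
d=pickle.load(open('cams.pkl','rb'))
P={'a':((179,240),(503,227)),'b':((366,233),(283,147)),'c':((240,231),(422,202)),'d':((301,227),(349,177))}
for k,(t,s) in P.items():
    A=fit(d['top'],k,t,hw=16);B=fit(d['scene'],k,s,hw=20);print(k,A[0].round(4),round(A[1],1),B[0].round(4),round(B[1],1))
for i,(t,s) in enumerate(zip([(320,160.5),(290.5,163.5),(258,166.5),(226,169)],[(287,243),(325.5,257),(370,272),(415.5,288.5)])):
    A=fit(d['top'],'seat',t,.012,12);B=fit(d['scene'],'seat',s,.012,15);print('seat',i,A[0].round(4),round(A[1],1),B[0].round(4),round(B[1],1))
E
```

```text
a [0.4319 0.2243] 3.7 [0.4342 0.2285] 13.7
b [ 0.4495 -0.2194] 4.3 [ 0.4519 -0.2157] 17.3
c [0.4523 0.0746] 22.6 [0.4556 0.0793] 37.3
d [ 0.4639 -0.0661] 33.3 [ 0.4683 -0.0614] 31.8
seat 0 [ 0.6312 -0.1087] 9.9 [ 0.6331 -0.1053] 13.9
seat 1 [ 0.6238 -0.0355] 9.8 [ 0.6259 -0.0324] 11.7
seat 2 [0.6158 0.0442] 11.3 [0.6178 0.0474] 12.7
seat 3 [0.6078 0.1235] 11.1 [0.6099 0.1269] 10.4
```

```bash
cat >> h.py <<'E'
from scipy.spatial.transform import Rotation as R
YAW=5.7 # world angle of tool y (closing axis), across the rail
def plan(*T,yaw=YAW,obs=None):
    """T: list of xyz targets; prints rows in tool axes (cm, deg) from the measured pose"""
    from rig import robot
    o=robot.get_obs();p=np.array(o['position']);r=R.from_quat(o['tool_rot'])
    print('t',round(o['time'],2),'p',p.round(4),'w',round(o['grip_width'],4),'gf',round(o['grip_force'],1),'F',np.round(o['ft_force'],1),'tilt',r.apply([0,0,1]).round(3))
    for t in T:
        t=np.array(t);y=r.apply([0,1,0]);a=(yaw-np.degrees(np.arctan2(y[1],y[0]))+90)%180-90
        n=max(1,int(np.ceil(max(np.linalg.norm(t-p)/.0405,abs(a)/7.1))))
        print('->',t.round(4))
        for i in range(n):
            d=r.inv().apply((t-p)/(n-i))*100; tw=-a/n
            d=d.round(2);print('  travel',d.tolist(),'twistz',round(tw,2))
            p=p+r.apply(d/100);r=r*R.from_rotvec([0,0,np.radians(round(tw,2))])
E
python3 - <<'E'
from h import *
plan((.4331,.2264,.12))
E
```

```text
t 0.1 p [0.1481 0.6065 0.2073] w 0.0868 gf 0.0 F [ 0.4 -0.3  1.4] tilt [-0.001 -0.002 -1.   ]
-> [0.4331 0.2264 0.12  ]
  travel [-3.06, -2.51, 0.73] twistz 5.88
  travel [-3.3, -2.18, 0.73] twistz 5.88
  travel [-3.51, -1.84, 0.73] twistz 5.88
  travel [-3.68, -1.47, 0.73] twistz 5.88
  travel [-3.81, -1.08, 0.73] twistz 5.88
  travel [-3.9, -0.69, 0.73] twistz 5.88
  travel [-3.95, -0.28, 0.73] twistz 5.88
  travel [-3.95, 0.12, 0.73] twistz 5.88
  travel [-3.92, 0.53, 0.73] twistz 5.88
  travel [-3.85, 0.93, 0.73] twistz 5.88
  travel [-3.73, 1.31, 0.74] twistz 5.88
  travel [-3.58, 1.69, 0.73] twistz 5.88
```

Call:
{"op": "move_arm", "data": {
  "commands": [
    {"hand": 6, "travel": [-3.06, -2.51, 0.73], "twist": [0, 0, 5.88]},
    {"hand": 6, "travel": [-3.3, -2.18, 0.73], "twist": [0, 0, 5.88]},
    {"hand": 6, "travel": [-3.51, -1.84, 0.73], "twist": [0, 0, 5.88]},
    {"hand": 6, "travel": [-3.68, -1.47, 0.73], "twist": [0, 0, 5.88]},
    {"hand": 6, "travel": [-3.81, -1.08, 0.73], "twist": [0, 0, 5.88]}
  ]
}}

```text
time: 0.52
position: [0.2676, 0.4471, 0.1711]
tool_rot: [0.37, 0.929, -0.0, -0.0]
ft_force: [0.5, -0.2, 0.0]
grip_width: 0.0634
grip_force: 0.0
```

Call:
{"op": "move_arm", "data": {
  "commands": [
    {"hand": 6, "travel": [-3.9, -0.69, 0.73], "twist": [0, 0, 5.88]},
    {"hand": 6, "travel": [-3.95, -0.28, 0.73], "twist": [0, 0, 5.88]},
    {"hand": 6, "travel": [-3.95, 0.12, 0.73], "twist": [0, 0, 5.88]},
    {"hand": 6, "travel": [-3.92, 0.53, 0.73], "twist": [0, 0, 5.88]},
    {"hand": 6, "travel": [-3.85, 0.93, 0.73], "twist": [0, 0, 5.88]}
  ]
}}

```text
time: 0.93
position: [0.3866, 0.2888, 0.1347]
tool_rot: [0.594, 0.805, -0.0, -0.0]
ft_force: [0.8, 0.8, -0.4]
grip_width: 0.0599
grip_force: 0.0
```

Call:
{"op": "move_arm", "data": {
  "commands": [
    {"hand": 6, "travel": [-3.73, 1.31, 0.74], "twist": [0, 0, 5.88]},
    {"hand": 6, "travel": [-3.58, 1.69, 0.73], "twist": [0, 0, 5.88]},
    {"hand": 6, "travel": [0, 0, 0], "twist": [0, 0, 0]},
    {"hand": 6, "travel": [0, 0, 0], "twist": [0, 0, 0]}
  ]
}}

```text
time: 1.27
position: [0.4345, 0.2253, 0.1198]
tool_rot: [0.673, 0.74, -0.0, -0.0]
ft_force: [0.1, 0.6, -0.2]
grip_width: 0.0598
grip_force: 0.0
```

```bash
python3 - <<'E'
from h import *
plan((.4331,.2264,.12),(.4331,.2264,.032))
from rig import robot
c=robot.camera('wrist');print(c['fov_y'],c['T_tool_cam'].round(4).tolist());cv2.imwrite('pics/w1.png',c['frame'][:,:,::-1])
E
```

```text
t 1.27 p [0.4345 0.2253 0.1198] w 0.0598 gf 0.0 F [ 0.1  0.6 -0.2] tilt [-0.001 -0.    -1.   ]
-> [0.4331 0.2264 0.12  ]
  travel [0.12, -0.13, -0.02] twistz -0.25
-> [0.4331 0.2264 0.032 ]
  travel [0.0, 0.0, 2.93] twistz -0.0
  travel [0.0, 0.0, 2.94] twistz -0.0
  travel [0.0, 0.01, 2.93] twistz -0.0
62.39182431974667 [[-0.0007, -0.9659, -0.259, 0.0705], [1.0, -0.0006, -0.0005, 0.0011], [0.0003, -0.259, 0.9659, -0.1767], [0.0, 0.0, 0.0, 1.0]]
```

View pics/w1.png

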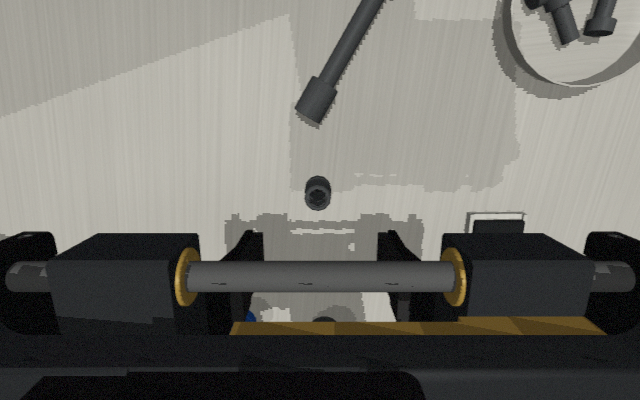

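The wrist view shows socket_a at (317,193), between the jaws, about where the tool axis meets the bench. I'll fit it here too.

```bash
cat >> h.py <<'E'
def wrist():
    from rig import robot
    o=robot.get_obs();c=robot.camera('wrist');T=np.eye(4);T[:3,:3]=R.from_quat(o['tool_rot']).as_matrix();T[:3,3]=o['position']
    c['extrinsics']=T@c['T_tool_cam'];return c
E
python3 - <<'E'
from h import *
c=wrist();x,f=fit(c,'a',(317,193),hw=22);print(x,f)
plan((x[0],x[1],.032))
E
```

```text
[0.43302982 0.22784502] 37.35499572753906
t 1.37 p [0.4326 0.2273 0.1202] w 0.0598 gf 0.0 F [0.3 0.3 0.1] tilt [-0.002 -0.    -1.   ]
-> [0.433  0.2278 0.032 ]
  travel [0.02, 0.02, 2.94] twistz 0.0
  travel [0.02, 0.02, 2.94] twistz 0.0
  travel [0.01, 0.02, 2.94] twistz 0.0
```

Call:
{"op": "move_arm", "data": {
  "commands": [
    {"hand": 6, "travel": [0.02, 0.02, 2.94], "twist": [0, 0, 0]},
    {"hand": 6, "travel": [0.02, 0.02, 2.94], "twist": [0, 0, 0]},
    {"hand": 6, "travel": [0.01, 0.02, 2.94], "twist": [0, 0, 0]},
    {"hand": 6, "travel": [0, 0, 0], "twist": [0, 0, 0]},
    {"hand": 1.8, "travel": [0, 0, 0], "twist": [0, 0, 0]}
  ],
  "force": 25
}}

```text
time: 1.78
position: [0.4317, 0.2286, 0.0315]
tool_rot: [0.67, 0.742, -0.002, -0.001]
ft_force: [0.5, -0.4, -0.5]
grip_width: 0.0579
grip_force: 0.0
```

Call:
{"op": "move_arm", "data": {
  "commands": [
    {"hand": 1.8, "travel": [0, 0, 0], "twist": [0, 0, 0]},
    {"hand": 1.8, "travel": [0, 0, 0], "twist": [0, 0, 0]},
    {"hand": 1.8, "travel": [0, 0, 0], "twist": [0, 0, 0]},
    {"hand": 1.8, "travel": [0, 0, 0], "twist": [0, 0, 0]},
    {"hand": 1.8, "travel": [0, 0, 0], "twist": [0, 0, 0]}
  ]
}}

```text
time: 2.2
position: [0.4347, 0.2279, 0.0333]
tool_rot: [0.671, 0.741, 0.001, 0.001]
ft_force: [0.3, 0.2, -0.7]
grip_width: 0.0279
grip_force: 0.0
```

```bash
python3 - <<'E'
from h import *
plan((.433,.2278,.152),(.6322,-.107+.0005,.152),(.6322,-.107+.0005,.06))
E
```

```text
t 2.2 p [0.4347 0.2279 0.0333] w 0.0279 gf 0.0 F [ 0.3  0.2 -0.7] tilt [ 0.002  0.001 -1.   ]
-> [0.433  0.2278 0.152 ]
  travel [0.0, -0.05, -3.96] twistz 0.0
  travel [0.01, -0.04, -3.95] twistz 0.0
  travel [0.0, -0.05, -3.96] twistz 0.0
-> [ 0.6322 -0.1065  0.152 ]
  travel [-3.52, 1.65, 0.0] twistz 0.0
  travel [-3.52, 1.65, 0.0] twistz 0.0
  travel [-3.53, 1.65, 0.0] twistz 0.0
  travel [-3.52, 1.65, 0.0] twistz 0.0
  travel [-3.53, 1.65, 0.0] twistz 0.0
  travel [-3.52, 1.65, 0.01] twistz 0.0
  travel [-3.53, 1.65, 0.0] twistz 0.0
  travel [-3.52, 1.65, 0.01] twistz 0.0
  travel [-3.53, 1.65, 0.0] twistz 0.0
  travel [-3.52, 1.65, 0.01] twistz 0.0
-> [ 0.6322 -0.1065  0.06  ]
  travel [-0.0, -0.01, 3.07] twistz 0.0
  travel [-0.0, -0.0, 3.06] twistz 0.0
  travel [-0.01, -0.01, 3.07] twistz 0.0
```

Call:
{"op": "move_arm", "data": {
  "commands": [
    {"hand": 1.8, "travel": [0, 0, 0], "twist": [0, 0, 0]},
    {"hand": 1.8, "travel": [0, 0, 0], "twist": [0, 0, 0]},
    {"hand": 1.8, "travel": [0, 0, 0], "twist": [0, 0, 0]},
    {"hand": 1.8, "travel": [0, 0, 0], "twist": [0, 0, 0]}
  ]
}}

```text
time: 2.53
position: [0.434, 0.2276, 0.0322]
tool_rot: [0.671, 0.741, -0.0, -0.0]
ft_force: [-0.0, 0.2, 0.3]
grip_width: 0.0183
grip_force: 0.0
```

```bash
sed -i "s/    o=robot.get_obs();p=np.array(o\['position'\]);r=R.from_quat(o\['tool_rot'\])$/    O=[]\n    for _ in range(6): O.append(robot.get_obs());robot.camera('top')\n    o=robot.get_obs();O.append(o);A=np.array([q['position'] for q in O]);p=A.mean(0);r=R.from_quat([q['tool_rot'] for q in O]).mean();print('sd',A.std(0).round(4))/" h.py
python3 - <<'E'
from h import *
plan()
E
```

```text
sd [0. 0. 0.]
t 2.83 p [0.434  0.2277 0.0322] w 0.0182 gf 0.0 F [0.3 0.1 0.4] tilt [-0. -0. -1.]
```

The width reached 18 mm with no grip force, so the grasp missed. I'll look.

```bash
python3 - <<'E'
from h import *
from rig import robot
s=robot.camera('scene')['frame'][:,:,::-1];w=robot.camera('wrist')['frame'][:,:,::-1]
s=cv2.resize(s[130:280,420:600],(480,400),interpolation=cv2.INTER_CUBIC);w=cv2.resize(w[130:340,230:410],(310,400))
cv2.imwrite('pics/m1.png',cv2.convertScaleAbs(np.hstack([s,w]),alpha=1.5))
E
```

```text
(no output)
```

View pics/m1.png

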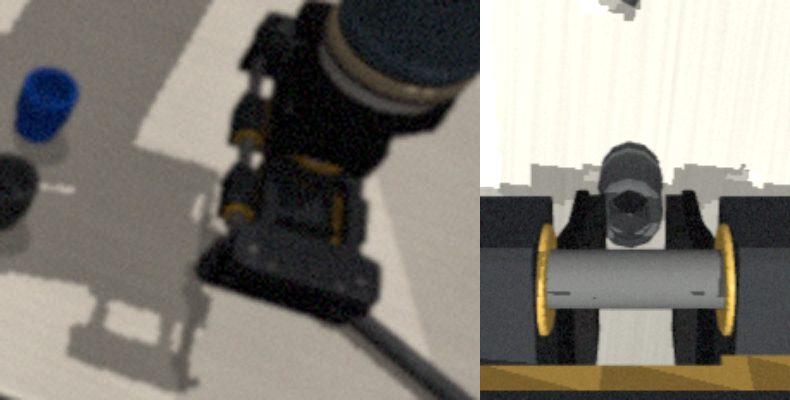

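The socket still stands between the jaws, with its rim at about wrist (317,235). I'll command further closing.

Call:
{"op": "move_arm", "data": {
  "commands": [
    {"hand": 0, "travel": [0, 0, 0], "twist": [0, 0, 0]},
    {"hand": 0, "travel": [0, 0, 0], "twist": [0, 0, 0]},
    {"hand": 0, "travel": [0, 0, 0], "twist": [0, 0, 0]},
    {"hand": 0, "travel": [0, 0, 0], "twist": [0, 0, 0]}
  ],
  "force": 25
}}

```text
time: 3.27
position: [0.434, 0.2277, 0.0322]
tool_rot: [0.671, 0.741, 0.0, 0.0]
ft_force: [0.7, -0.6, 1.5]
grip_width: 0.0024
grip_force: 0.0
```

```bash
python3 - <<'E'
from h import *
plan()
from rig import robot
w=robot.camera('wrist')['frame'][:,:,::-1]
cv2.imwrite('pics/m2.png',cv2.convertScaleAbs(cv2.resize(w[130:340,200:440],(686,600)),alpha=1.8))
E
```

```text
sd [0. 0. 0.]
t 3.57 p [0.434  0.2277 0.0322] w 0.0007 gf 0.0 F [-0.6  0.2 -0. ] tilt [ 0. -0. -1.]
```

View pics/m2.png

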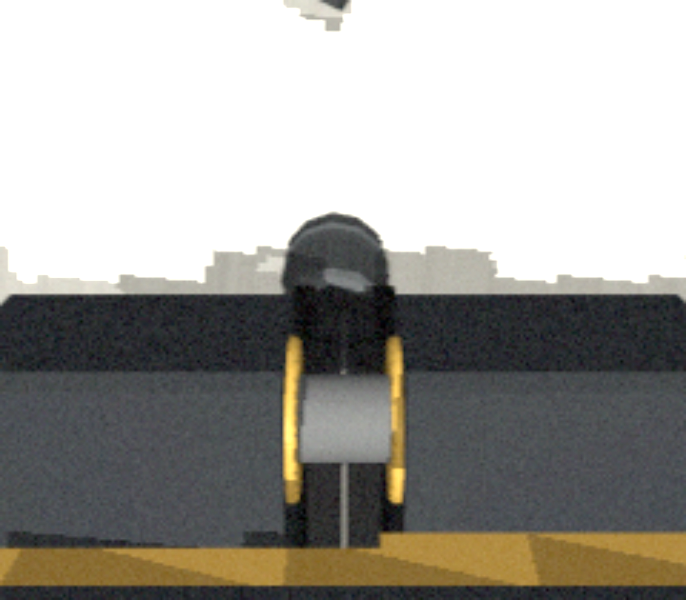

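The socket hasn't moved, and the closed fingers hide part of its rim. Either they closed above it, so the height is off, or they closed beside it. I'll fit the saved wrist frame with the bench height free, and look at the hand from the scene camera.

```bash
python3 - <<'E'
from h import *
from rig import robot
c=wrist();im=cv2.imread('pics/w1.png')[:,:,::-1]
T=np.eye(4);T[:3,:3]=R.from_euler('z',5.7-90,degrees=True).as_matrix()@np.diag([-1,1,-1.])
o=robot.get_obs();T[:3,:3]=R.from_quat(o['tool_rot']).as_matrix();T[:3,3]=[.4328,.2273,.1202]
c['extrinsics']=T@c['T_tool_cam'];c['frame']=im
for z in (-.04,-.03,-.02,-.01,0,.01,.02): x,f=fit(c,'a',(317,193),z,22);print(z,x.round(4),round(f,1))
t=robot.camera('scene')['frame'][:,:,::-1]; tt=robot.camera('top');tp=tt['frame'][:,:,::-1]
for n in('top','scene'):
  cc=tt if n=='top' else robot.camera('scene');print(n,proj(cc,[[.434,.2277,.0182],[.434,.2277,.038],[.434,.2277,.2]]).round(0).tolist())
cv2.imwrite('pics/m3.png',cv2.convertScaleAbs(np.hstack([cv2.resize(t[120:300,410:580],(400,424),interpolation=cv2.INTER_CUBIC),cv2.resize(tp[170:330,110:260],(398,424),interpolation=cv2.INTER_CUBIC)]),alpha=2.2))
E
```

```text
-0.04 [0.4321 0.2199] 72.2
-0.03 [0.4319 0.2224] 39.9
-0.02 [0.4317 0.2248] 15.5
-0.01 [0.4315 0.2272] 10.3
0 [0.4314 0.2298] 33.2
0.01 [0.4313 0.2324] 79.7
0.02 [0.431  0.2352] 144.2
top [[177.0, 239.0], [174.0, 238.0], [145.0, 232.0]]
scene [[501.0, 227.0], [506.0, 222.0], [552.0, 166.0]]
```

View pics/m3.png

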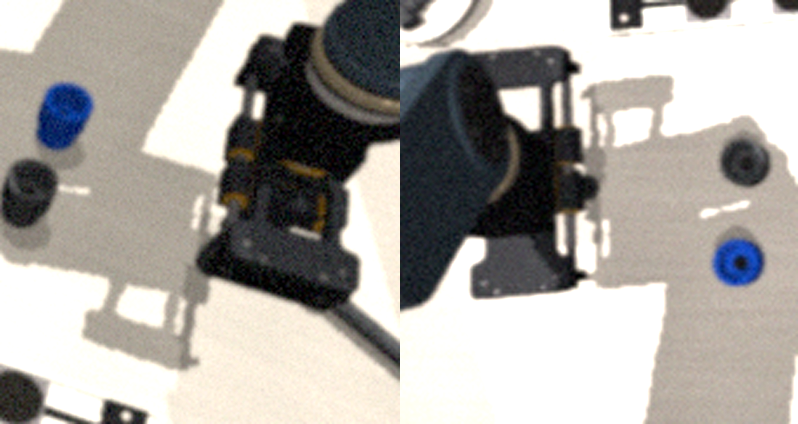

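The height-free fit bottoms out near -13 mm and then agrees with the overhead fits in x and y. So the tool really sits higher than reported, and the fingers closed above the socket. I'll open, go down 1.2 cm and close again, watching the force.

Call:
{"op": "move_arm", "data": {
  "commands": [
    {"hand": 5, "travel": [0, 0, -0.5], "twist": [0, 0, 0]},
    {"hand": 5, "travel": [0, 0, 0], "twist": [0, 0, 0]},
    {"hand": 5, "travel": [0, 0, 0], "twist": [0, 0, 0]},
    {"hand": 5, "travel": [0, 0, 0], "twist": [0, 0, 0]},
    {"hand": 5, "travel": [0, 0, 0], "twist": [0, 0, 0]}
  ]
}}

```text
time: 4.23
position: [0.434, 0.2277, 0.0373]
tool_rot: [0.671, 0.741, 0.0, 0.0]
ft_force: [0.7, -0.1, 0.0]
grip_width: 0.0256
grip_force: 0.0
```

Call:
{"op": "move_arm", "data": {
  "commands": [
    {"hand": 5, "travel": [0, 0, 0], "twist": [0, 0, 0]},
    {"hand": 5, "travel": [0.13, 0, 0.5], "twist": [0, 0, 0]},
    {"hand": 5, "travel": [0, 0, 0.4], "twist": [0, 0, 0]},
    {"hand": 5, "travel": [0, 0, 0.4], "twist": [0, 0, 0]},
    {"hand": 5, "travel": [0, 0, 0.4], "twist": [0, 0, 0]}
  ]
}}

```text
time: 4.65
position: [0.4337, 0.229, 0.0196]
tool_rot: [0.671, 0.741, -0.0, -0.0]
ft_force: [-0.3, -0.0, 0.3]
grip_width: 0.0488
grip_force: 0.0
```

Call:
{"op": "move_arm", "data": {
  "commands": [
    {"hand": 0, "travel": [0, 0, 0], "twist": [0, 0, 0]},
    {"hand": 0, "travel": [0, 0, 0], "twist": [0, 0, 0]},
    {"hand": 0, "travel": [0, 0, 0], "twist": [0, 0, 0]},
    {"hand": 0, "travel": [0, 0, 0], "twist": [0, 0, 0]},
    {"hand": 0, "travel": [0, 0, 0], "twist": [0, 0, 0]}
  ],
  "force": 15
}}

```text
time: 5.07
position: [0.434, 0.229, 0.0204]
tool_rot: [0.671, 0.741, 0.0, 0.0]
ft_force: [-0.1, 0.4, 0.1]
grip_width: 0.0244
grip_force: 0.3
```

Call:
{"op": "move_arm", "data": {
  "commands": [
    {"hand": 0, "travel": [0, 0, 0], "twist": [0, 0, 0]},
    {"hand": 0, "travel": [0, 0, 0], "twist": [0, 0, 0]}
  ]
}}

```text
time: 5.23
position: [0.4337, 0.229, 0.0204]
tool_rot: [0.671, 0.741, -0.0, -0.0]
ft_force: [-0.8, -0.4, 0.5]
grip_width: 0.0208
grip_force: 15.0
```

It grips now at about 21 mm with 15 N, but only near the rim. I'll open slightly, go 8 mm deeper and regrip, and recentre in y.

Call:
{"op": "move_arm", "data": {
  "commands": [
    {"hand": 4, "travel": [0, 0, 0], "twist": [0, 0, 0]},
    {"hand": 4, "travel": [0, 0, 0], "twist": [0, 0, 0]},
    {"hand": 4, "travel": [-0.2, 0, 0], "twist": [0, 0, 0]},
    {"hand": 4, "travel": [0, 0, 0.2], "twist": [0, 0, 0]},
    {"hand": 4, "travel": [0, 0, 0.2], "twist": [0, 0, 0]}
  ]
}}

```text
time: 5.65
position: [0.4343, 0.2269, 0.0162]
tool_rot: [0.671, 0.741, 0.0, 0.0]
ft_force: [1.0, -0.1, 0.6]
grip_width: 0.0387
grip_force: 0.0
```

Call:
{"op": "move_arm", "data": {
  "commands": [
    {"hand": 4, "travel": [0, 0, 0.2], "twist": [0, 0, 0]},
    {"hand": 4, "travel": [0, 0, 0.2], "twist": [0, 0, 0]},
    {"hand": 4, "travel": [0, 0, 0], "twist": [0, 0, 0]}
  ]
}}

```text
time: 5.9
position: [0.4338, 0.2269, 0.0118]
tool_rot: [0.671, 0.741, -0.0, -0.0]
ft_force: [0.4, -0.5, 0.4]
grip_width: 0.0401
grip_force: 0.0
```

Call:
{"op": "move_arm", "data": {
  "commands": [
    {"hand": 0, "travel": [0, 0, 0], "twist": [0, 0, 0]},
    {"hand": 0, "travel": [0, 0, 0], "twist": [0, 0, 0]},
    {"hand": 0, "travel": [0, 0, 0], "twist": [0, 0, 0]},
    {"hand": 0, "travel": [0, 0, 0], "twist": [0, 0, 0]},
    {"hand": 0, "travel": [0, 0, 0], "twist": [0, 0, 0]}
  ],
  "force": 20
}}

```text
time: 6.32
position: [0.4338, 0.227, 0.0123]
tool_rot: [0.671, 0.741, -0.0, -0.0]
ft_force: [-0.1, 0.8, 0.5]
grip_width: 0.0212
grip_force: 19.9
```

```bash
python3 - <<'E'
from h import *
plan()
w=wrist()['frame'][:,:,::-1]
cv2.imwrite('pics/m4.png',cv2.convertScaleAbs(cv2.resize(w[130:340,200:440],(686,600)),alpha=2))
E
```

```text
sd [0. 0. 0.]
t 6.62 p [0.4339 0.227  0.0123] w 0.0211 gf 19.9 F [-0.5 -0.8  0.1] tilt [-0. -0. -1.]
```

View pics/m4.png

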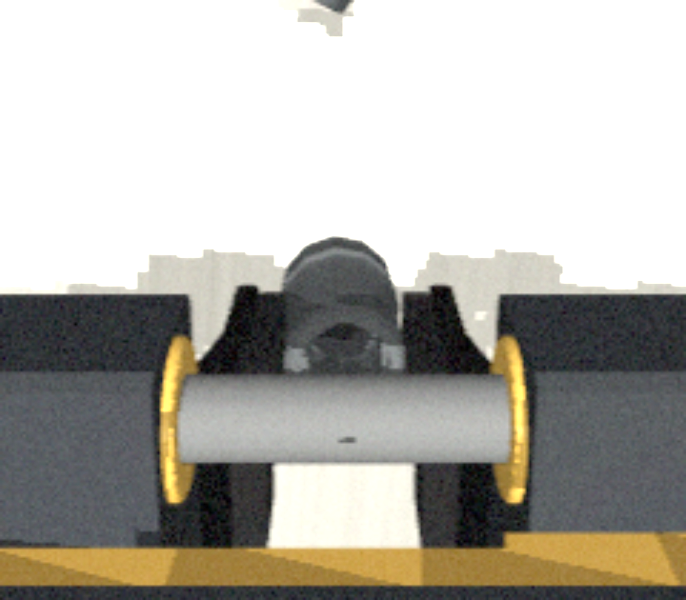

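Now it's gripped firmly at 20 N and 21 mm. The reported height 0.0123 corresponds to the socket standing on the bench, so it should land on the seat at about 0.0243. Lifting and carrying.

```bash
python3 - <<'E'
from h import *
plan((.4339,.227,.11),(.6322,-.1064,.11),(.6322,-.1064,.032))
E
```

```text
sd [0. 0. 0.]
t 6.97 p [0.4339 0.227  0.0123] w 0.0209 gf 19.9 F [-1.2  0.   0.5] tilt [-0. -0. -1.]
-> [0.4339 0.227  0.11  ]
  travel [0.0, -0.0, -3.26] twistz 0.0
  travel [0.0, -0.0, -3.26] twistz 0.0
  travel [0.0, -0.0, -3.25] twistz 0.0
-> [ 0.6322 -0.1064  0.11  ]
  travel [-3.51, 1.64, -0.0] twistz 0.0
  travel [-3.51, 1.64, -0.0] twistz 0.0
  travel [-3.52, 1.64, -0.0] twistz 0.0
  travel [-3.51, 1.64, -0.0] twistz 0.0
  travel [-3.52, 1.64, -0.0] twistz 0.0
  travel [-3.51, 1.64, -0.0] twistz 0.0
  travel [-3.52, 1.64, -0.0] twistz 0.0
  travel [-3.51, 1.65, -0.0] twistz 0.0
  travel [-3.52, 1.64, -0.0] twistz 0.0
  travel [-3.51, 1.65, -0.01] twistz 0.0
-> [ 0.6322 -0.1064  0.032 ]
  travel [-0.0, 0.0, 3.9] twistz 0.0
  travel [-0.0, 0.0, 3.9] twistz 0.0
```

Call:
{"op": "move_arm", "data": {
  "commands": [
    {"hand": 0, "travel": [0, 0, -3.26], "twist": [0, 0, 0]},
    {"hand": 0, "travel": [0, 0, -3.26], "twist": [0, 0, 0]},
    {"hand": 0, "travel": [0, 0, -3.26], "twist": [0, 0, 0]},
    {"hand": 0, "travel": [-3.51, 1.64, 0], "twist": [0, 0, 0]},
    {"hand": 0, "travel": [-3.51, 1.64, 0], "twist": [0, 0, 0]}
  ]
}}

```text
time: 7.38
position: [0.4751, 0.1614, 0.1123]
tool_rot: [0.669, 0.743, 0.002, 0.002]
ft_force: [1.4, 0.3, -0.8]
grip_width: 0.0212
grip_force: 19.9
```

Call:
{"op": "move_arm", "data": {
  "commands": [
    {"hand": 0, "travel": [-3.52, 1.64, 0], "twist": [0, 0, 0]},
    {"hand": 0, "travel": [-3.52, 1.64, 0], "twist": [0, 0, 0]},
    {"hand": 0, "travel": [-3.52, 1.64, 0], "twist": [0, 0, 0]},
    {"hand": 0, "travel": [-3.52, 1.64, 0], "twist": [0, 0, 0]},
    {"hand": 0, "travel": [-3.52, 1.64, 0], "twist": [0, 0, 0]}
  ]
}}

```text
time: 7.8
position: [0.5736, -0.0085, 0.11]
tool_rot: [0.671, 0.741, 0.0, 0.0]
ft_force: [0.3, 0.5, -1.8]
grip_width: 0.0211
grip_force: 19.9
```

Call:
{"op": "move_arm", "data": {
  "commands": [
    {"hand": 0, "travel": [-3.52, 1.64, 0], "twist": [0, 0, 0]},
    {"hand": 0, "travel": [-3.52, 1.64, 0], "twist": [0, 0, 0]},
    {"hand": 0, "travel": [-3.52, 1.64, 0], "twist": [0, 0, 0]},
    {"hand": 0, "travel": [0, 0, 0], "twist": [0, 0, 0]},
    {"hand": 0, "travel": [0, 0, 0], "twist": [0, 0, 0]}
  ]
}}

```text
time: 8.22
position: [0.6333, -0.1094, 0.1096]
tool_rot: [0.672, 0.74, 0.0, 0.001]
ft_force: [-0.7, 0.8, -1.2]
grip_width: 0.021
grip_force: 19.9
```

```bash
python3 - <<'E'
from h import *
plan((.6322,-.1064,.032))
c=wrist();cv2.imwrite('pics/w5.png',cv2.convertScaleAbs(c['frame'][:,:,::-1],alpha=1.3))
E
```

```text
sd [0.0008 0.0015 0.0002]
t 8.52 p [ 0.6315 -0.1062  0.1096] w 0.0211 gf 19.9 F [-1.4 -0.5 -0.7] tilt [-0.001  0.001 -1.   ]
-> [ 0.6322 -0.1064  0.032 ]
  travel [-0.01, 0.04, 3.88] twistz -0.0
  travel [-0.02, 0.04, 3.88] twistz -0.0
```

View pics/w5.png

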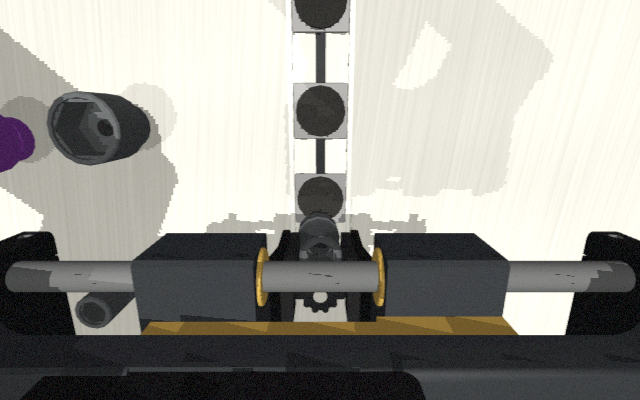

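The held socket is centred across the rail, over the seat at (320,196). The rail seats line up at u≈320.

Call:
{"op": "move_arm", "data": {
  "commands": [
    {"hand": 0, "travel": [0, 0.08, 3.88], "twist": [0, 0, 0]},
    {"hand": 0, "travel": [0, 0, 3.88], "twist": [0, 0, 0]},
    {"hand": 0, "travel": [0, 0, 0], "twist": [0, 0, 0]},
    {"hand": 0, "travel": [0, 0, 0], "twist": [0, 0, 0]},
    {"hand": 0, "travel": [0, 0, 0.2], "twist": [0, 0, 0]}
  ]
}}

```text
time: 8.98
position: [0.6341, -0.1066, 0.0321]
tool_rot: [0.671, 0.742, 0.0, 0.001]
ft_force: [0.6, 0.0, -0.2]
grip_width: 0.0211
grip_force: 20.0
```

```bash
python3 - <<'E'
from h import *
plan((.6322,-.1064,.0243))
c=wrist()
for uv in((320,100),):
  for z in(-.015,.012):pass
cv2.imwrite('pics/w6.png',c['frame'][:,:,::-1])
import pickle;d=pickle.load(open('cams.pkl','rb'))
from rig import robot
s=robot.camera('scene');print(fit(s,'a',(291,233),.012+.006,20))
E
```

```text
sd [0.0003 0.0002 0.0004]
t 9.28 p [ 0.6345 -0.107   0.0328] w 0.0211 gf 20.0 F [ 0.4 -0.3 -0.9] tilt [ 0.004 -0.001 -1.   ]
-> [ 0.6322 -0.1064  0.0243]
  travel [0.08, -0.22, 0.85] twistz 0.02
(array([ 0.63913796, -0.11690684]), np.float64(824.0499267578125))
```

Call:
{"op": "move_arm", "data": {
  "commands": [
    {"hand": 0, "travel": [0.06, -0.2, 0.2], "twist": [0, 0, 0]},
    {"hand": 0, "travel": [0, 0, 0.2], "twist": [0, 0, 0]},
    {"hand": 0, "travel": [0, 0, 0.2], "twist": [0, 0, 0]},
    {"hand": 0, "travel": [0, 0, 0], "twist": [0, 0, 0]}
  ]
}}

```text
time: 9.72
position: [0.6304, -0.1061, 0.0237]
tool_rot: [0.671, 0.741, -0.0, -0.001]
ft_force: [-0.4, -1.0, -2.0]
grip_width: 0.0214
grip_force: 20.0
```

Call:
{"op": "move_arm", "data": {
  "commands": [
    {"hand": 0, "travel": [0, 0, 0.15], "twist": [0, 0, 0]},
    {"hand": 0, "travel": [0, 0, 0], "twist": [0, 0, 0]}
  ]
}}

```text
time: 9.88
position: [0.6308, -0.1064, 0.0234]
tool_rot: [0.671, 0.741, -0.0, -0.0]
ft_force: [-1.8, -0.6, 2.8]
grip_width: 0.0213
grip_force: 20.0
```

Call:
{"op": "move_arm", "data": {
  "commands": [
    {"hand": 0, "travel": [0, 0, 0.1], "twist": [0, 0, 0]},
    {"hand": 0, "travel": [0, 0, 0], "twist": [0, 0, 0]}
  ]
}}

```text
time: 10.05
position: [0.6308, -0.1065, 0.0233]
tool_rot: [0.671, 0.741, -0.0, -0.0]
ft_force: [-3.6, 0.4, 8.4]
grip_width: 0.0212
grip_force: 20.0
```

It's in contact with the seat at 8 N. I'll release, lift and measure.

Call:
{"op": "move_arm", "data": {
  "commands": [
    {"hand": 4.2, "travel": [0, 0, -0.05], "twist": [0, 0, 0]},
    {"hand": 4.2, "travel": [0, 0, 0], "twist": [0, 0, 0]},
    {"hand": 4.2, "travel": [0, 0, 0], "twist": [0, 0, 0]},
    {"hand": 4.2, "travel": [0, 0, 0], "twist": [0, 0, 0]},
    {"hand": 4.2, "travel": [0, 0, -2.0], "twist": [0, 0, 0]}
  ]
}}

```text
time: 10.47
position: [0.628, -0.1053, 0.0388]
tool_rot: [0.671, 0.741, -0.002, -0.004]
ft_force: [-0.4, 0.4, -0.4]
grip_width: 0.0406
grip_force: 0.0
```

Call:
{"op": "move_arm", "data": {
  "commands": [
    {"hand": 7, "travel": [0, 0, -3.5], "twist": [0, 0, 0]},
    {"hand": 7, "travel": [0, 0, -3.5], "twist": [0, 0, 0]},
    {"hand": 7, "travel": [3.6, -1.8, 0], "twist": [0, 0, 0]},
    {"hand": 7, "travel": [0, 0, 0], "twist": [0, 0, 0]},
    {"hand": 7, "travel": [0, 0, 0], "twist": [0, 0, 0]}
  ]
}}

```text
time: 10.88
position: [0.6084, -0.0707, 0.1129]
tool_rot: [0.67, 0.742, -0.0, -0.0]
ft_force: [0.1, 0.0, 0.3]
grip_width: 0.0656
grip_force: 0.0
```

```bash
python3 - <<'E'
from h import *
plan((.454,.077,.11),(.454,.077,.03))
c=wrist();cv2.imwrite('pics/w7.png',cv2.convertScaleAbs(c['frame'][:,:,::-1],alpha=1.3))
for z in(0,-.0135):print(proj(c,[[.6322,-.107,.012+z],[.6322,-.107,.05+z],[.6168,.0458,.012+z],[.454,.077,z+.049]]).round(1).tolist())
E
```

```text
sd [0.0005 0.0008 0.0004]
t 11.18 p [ 0.6096 -0.0724  0.1122] w 0.0699 gf 0.0 F [0.8 0.2 0.4] tilt [-0. -0. -1.]
-> [0.454 0.077 0.11 ]
  travel [2.74, -2.33, 0.04] twistz 0.0
  travel [2.73, -2.33, 0.03] twistz 0.0
  travel [2.74, -2.33, 0.04] twistz 0.0
  travel [2.73, -2.33, 0.03] twistz 0.0
  travel [2.74, -2.34, 0.04] twistz 0.0
  travel [2.73, -2.33, 0.03] twistz 0.0
-> [0.454 0.077 0.03 ]
  travel [0.0, -0.0, 4.0] twistz 0.01
  travel [0.0, -0.0, 4.0] twistz 0.01
[[340.2, 234.7], [343.0, 252.3], [342.8, 48.0], [94.6, -44.2]]
[[339.3, 229.4], [341.9, 245.5], [341.7, 51.0], [107.9, -35.0]]
```

View pics/w7.png

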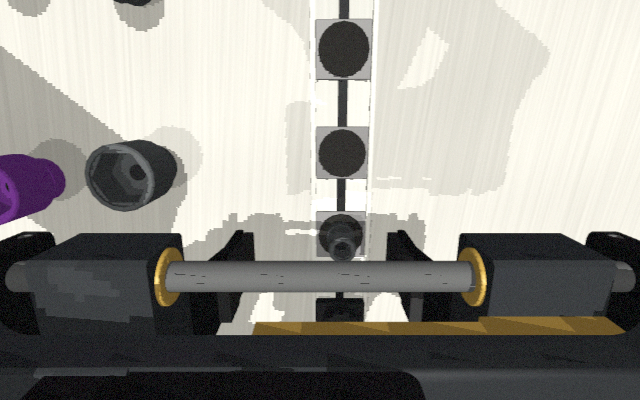

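socket_a now stands on the knob-end seat, with its rim at (342,245) over the disc at (341,234). It looks centred; I'll check that numerically later. Next is socket_c.

Call:
{"op": "move_arm", "data": {
  "commands": [
    {"hand": 7, "travel": [2.74, -2.33, 0.04], "twist": [0, 0, 0]},
    {"hand": 7, "travel": [2.74, -2.33, 0.03], "twist": [0, 0, 0]},
    {"hand": 7, "travel": [2.74, -2.33, 0.04], "twist": [0, 0, 0]},
    {"hand": 7, "travel": [2.73, -2.33, 0.03], "twist": [0, 0, 0]},
    {"hand": 7, "travel": [2.73, -2.33, 0.04], "twist": [0, 0, 0]}
  ]
}}

```text
time: 11.65
position: [0.479, 0.0528, 0.1104]
tool_rot: [0.672, 0.741, 0.0, 0.0]
ft_force: [0.6, 0.5, 0.1]
grip_width: 0.0699
grip_force: 0.0
```

Call:
{"op": "move_arm", "data": {
  "commands": [
    {"hand": 7, "travel": [2.73, -2.33, 0.04], "twist": [0, 0, 0]},
    {"hand": 7, "travel": [0, 0, 0], "twist": [0, 0, 0]},
    {"hand": 7, "travel": [0, 0, 0], "twist": [0, 0, 0]},
    {"hand": 7, "travel": [0, 0, 0], "twist": [0, 0, 0]}
  ]
}}

```text
time: 11.98
position: [0.4555, 0.0769, 0.1104]
tool_rot: [0.671, 0.742, 0.001, 0.001]
ft_force: [0.4, -0.6, -0.2]
grip_width: 0.07
grip_force: 0.0
```

```bash
python3 - <<'E'
from h import *
plan((.454,.077,.018))
c=wrist()
for z in(-.024,-.018,-.012,-.006):
  uv=proj(c,[[.454,.077,z+.025]])[0];x,f=fit(c,'c',uv,z,34);print(z,uv.round(),x.round(4),round(f,1))
E
```

```text
sd [0.0004 0.0002 0.0001]
t 12.28 p [0.4556 0.0764 0.1103] w 0.0699 gf 0.0 F [-0.2 -0.  -0.1] tilt [ 0.002 -0.    -1.   ]
-> [0.454 0.077 0.018]
  travel [0.02, -0.05, 3.08] twistz -0.02
  travel [0.03, -0.06, 3.08] twistz -0.02
  travel [0.02, -0.05, 3.07] twistz -0.02
-0.024 [318. 192.] [0.4537 0.0731] 126.6
-0.018 [318. 194.] [0.4537 0.0739] 83.2
-0.012 [318. 195.] [0.4536 0.075 ] 45.4
-0.006 [318. 197.] [0.4535 0.0766] 34.2
```

Call:
{"op": "move_arm", "data": {
  "commands": [
    {"hand": 7, "travel": [0, -0.06, 3.08], "twist": [0, 0, 0]},
    {"hand": 7, "travel": [0, -0.06, 3.08], "twist": [0, 0, 0]},
    {"hand": 7, "travel": [0, -0.06, 3.07], "twist": [0, 0, 0]},
    {"hand": 7, "travel": [0, 0, 0], "twist": [0, 0, 0]},
    {"hand": 0, "travel": [0, 0, 0], "twist": [0, 0, 0]}
  ],
  "force": 30
}}

```text
time: 12.75
position: [0.451, 0.0769, 0.0168]
tool_rot: [0.671, 0.741, -0.001, -0.002]
ft_force: [0.1, 0.5, 0.2]
grip_width: 0.0676
grip_force: 0.0
```

Call:
{"op": "move_arm", "data": {
  "commands": [
    {"hand": 0, "travel": [0, 0, 0], "twist": [0, 0, 0]},
    {"hand": 0, "travel": [0, 0, 0], "twist": [0, 0, 0]},
    {"hand": 0, "travel": [0, 0, 0], "twist": [0, 0, 0]},
    {"hand": 0, "travel": [0, 0, 0], "twist": [0, 0, 0]},
    {"hand": 0, "travel": [0, 0, 0], "twist": [0, 0, 0]}
  ]
}}

```text
time: 13.17
position: [0.453, 0.077, 0.0192]
tool_rot: [0.671, 0.741, 0.001, 0.001]
ft_force: [-0.6, 0.0, 7.0]
grip_width: 0.0395
grip_force: 30.0
```

```bash
python3 - <<'E'
from h import *
plan((.454,.077,.11),(.6175,.0453,.11),(.6175,.0453,.036))
E
```

```text
sd [0. 0. 0.]
t 13.47 p [0.453  0.0769 0.0192] w 0.0391 gf 30.0 F [-1.8 -0.8  7.8] tilt [ 0.002 -0.    -1.   ]
-> [0.454 0.077 0.11 ]
  travel [-0.0, 0.04, -3.03] twistz 0.0
  travel [-0.0, 0.04, -3.02] twistz 0.0
  travel [-0.01, 0.05, -3.03] twistz 0.0
-> [0.6175 0.0453 0.11  ]
  travel [-0.96, 3.19, 0.01] twistz 0.0
  travel [-0.95, 3.19, 0.01] twistz 0.0
  travel [-0.96, 3.19, 0.01] twistz 0.0
  travel [-0.95, 3.19, 0.01] twistz 0.0
  travel [-0.96, 3.19, 0.0] twistz 0.0
-> [0.6175 0.0453 0.036 ]
  travel [0.0, -0.01, 3.7] twistz 0.0
  travel [0.0, -0.01, 3.7] twistz 0.0
```

Call:
{"op": "move_arm", "data": {
  "commands": [
    {"hand": 0, "travel": [0, 0.04, -3.03], "twist": [0, 0, 0]},
    {"hand": 0, "travel": [0, 0.04, -3.03], "twist": [0, 0, 0]},
    {"hand": 0, "travel": [0, 0.04, -3.03], "twist": [0, 0, 0]},
    {"hand": 0, "travel": [-0.94, 3.19, 0], "twist": [0, 0, 0]},
    {"hand": 0, "travel": [-0.94, 3.19, 0], "twist": [0, 0, 0]}
  ]
}}

```text
time: 13.88
position: [0.5183, 0.0652, 0.1113]
tool_rot: [0.671, 0.742, 0.001, 0.001]
ft_force: [0.4, 0.3, -2.4]
grip_width: 0.0391
grip_force: 30.0
```

Call:
{"op": "move_arm", "data": {
  "commands": [
    {"hand": 0, "travel": [-0.94, 3.19, 0], "twist": [0, 0, 0]},
    {"hand": 0, "travel": [-0.94, 3.18, 0], "twist": [0, 0, 0]},
    {"hand": 0, "travel": [-0.94, 3.18, 0], "twist": [0, 0, 0]},
    {"hand": 0, "travel": [0, 0, 0], "twist": [0, 0, 0]},
    {"hand": 0, "travel": [0, 0, 0], "twist": [0, 0, 0]}
  ]
}}

```text
time: 14.3
position: [0.618, 0.0455, 0.1086]
tool_rot: [0.671, 0.741, 0.0, 0.0]
ft_force: [-1.1, 0.1, -2.6]
grip_width: 0.0392
grip_force: 30.0
```

Call:
{"op": "move_arm", "data": {
  "commands": [
    {"hand": 0, "travel": [0, 0, 3.6], "twist": [0, 0, 0]},
    {"hand": 0, "travel": [0, 0, 3.6], "twist": [0, 0, 0]},
    {"hand": 0, "travel": [0, 0, 0], "twist": [0, 0, 0]},
    {"hand": 0, "travel": [0, 0, 0], "twist": [0, 0, 0]},
    {"hand": 0, "travel": [0, 0, 0], "twist": [0, 0, 0]}
  ]
}}

```text
time: 14.72
position: [0.6157, 0.0464, 0.0377]
tool_rot: [0.671, 0.741, -0.0, -0.001]
ft_force: [-0.0, -0.1, -2.9]
grip_width: 0.0392
grip_force: 29.9
```

```bash
python3 - <<'E'
from h import *
plan((.617,.0458,.033))
E
```

```text
sd [0.0006 0.0001 0.0004]
t 15.02 p [0.617  0.0462 0.0387] w 0.039 gf 29.9 F [-1.4 -0.4 -2.2] tilt [ 0.002 -0.    -1.   ]
-> [0.617  0.0458 0.033 ]
  travel [-0.04, -0.01, 0.57] twistz 0.01
```

Call:
{"op": "move_arm", "data": {
  "commands": [
    {"hand": 0, "travel": [-0.04, 0, 0.25], "twist": [0, 0, 0]},
    {"hand": 0, "travel": [0, 0, 0.25], "twist": [0, 0, 0]},
    {"hand": 0, "travel": [0, 0, 0], "twist": [0, 0, 0]},
    {"hand": 0, "travel": [0, 0, 0], "twist": [0, 0, 0]}
  ]
}}

```text
time: 15.35
position: [0.6163, 0.0457, 0.0315]
tool_rot: [0.671, 0.741, -0.0, -0.0]
ft_force: [0.0, 0.2, -2.9]
grip_width: 0.0391
grip_force: 29.9
```

Call:
{"op": "move_arm", "data": {
  "commands": [
    {"hand": 0, "travel": [0, 0, 0.15], "twist": [0, 0, 0]},
    {"hand": 0, "travel": [0, 0, 0], "twist": [0, 0, 0]}
  ]
}}

```text
time: 15.52
position: [0.6165, 0.0457, 0.03]
tool_rot: [0.671, 0.741, -0.0, -0.0]
ft_force: [0.2, -0.1, -2.2]
grip_width: 0.0392
grip_force: 29.9
```

Call:
{"op": "move_arm", "data": {
  "commands": [
    {"hand": 0, "travel": [0, 0, 0.1], "twist": [0, 0, 0]},
    {"hand": 0, "travel": [0, 0, 0], "twist": [0, 0, 0]}
  ]
}}

```text
time: 15.68
position: [0.6167, 0.0457, 0.0296]
tool_rot: [0.671, 0.741, -0.0, -0.0]
ft_force: [-0.7, 0.7, -0.5]
grip_width: 0.0396
grip_force: 29.9
```

Call:
{"op": "move_arm", "data": {
  "commands": [
    {"hand": 0, "travel": [0, 0, 0.1], "twist": [0, 0, 0]},
    {"hand": 0, "travel": [0, 0, 0], "twist": [0, 0, 0]}
  ]
}}

```text
time: 15.85
position: [0.6168, 0.0457, 0.0295]
tool_rot: [0.671, 0.741, -0.0, 0.0]
ft_force: [-2.4, 0.4, 5.5]
grip_width: 0.0394
grip_force: 30.0
```

Call:
{"op": "move_arm", "data": {
  "commands": [
    {"hand": 6.5, "travel": [0, 0, 0], "twist": [0, 0, 0]},
    {"hand": 6.5, "travel": [0, 0, 0], "twist": [0, 0, 0]},
    {"hand": 6.5, "travel": [0, 0, 0], "twist": [0, 0, 0]},
    {"hand": 6.5, "travel": [0, 0, 0], "twist": [0, 0, 0]},
    {"hand": 6.5, "travel": [0, 0, -2.0], "twist": [0, 0, 0]}
  ]
}}

```text
time: 16.27
position: [0.6138, 0.046, 0.0451]
tool_rot: [0.671, 0.741, -0.002, -0.003]
ft_force: [-0.1, -0.3, -0.2]
grip_width: 0.0621
grip_force: 0.0
```

Call:
{"op": "move_arm", "data": {
  "commands": [
    {"hand": 8, "travel": [0, 0, -3.5], "twist": [0, 0, 0]},
    {"hand": 8, "travel": [0, 0, -3.5], "twist": [0, 0, 0]},
    {"hand": 8, "travel": [0, 0, 0], "twist": [0, 0, 0]},
    {"hand": 8, "travel": [0, 0, 0], "twist": [0, 0, 0]}
  ]
}}

```text
time: 16.6
position: [0.6186, 0.0456, 0.1208]
tool_rot: [0.671, 0.741, 0.002, 0.002]
ft_force: [0.4, -0.2, -0.4]
grip_width: 0.0785
grip_force: 0.0
```

```bash
python3 - <<'E'
from h import *
plan((.466,-.0638,.12),(.466,-.0638,.022))
E
```

```text
sd [0.0011 0.0001 0.0014]
t 16.9 p [0.6161 0.0458 0.1178] w 0.0799 gf 0.0 F [ 0.1  0.  -0.6] tilt [-0.001  0.    -1.   ]
-> [ 0.466  -0.0638  0.12  ]
  travel [-1.88, -3.21, -0.04] twistz 0.0
  travel [-1.88, -3.2, -0.04] twistz 0.0
  travel [-1.88, -3.21, -0.04] twistz 0.0
  travel [-1.89, -3.2, -0.04] twistz 0.0
  travel [-1.88, -3.21, -0.05] twistz 0.0
-> [ 0.466  -0.0638  0.022 ]
  travel [-0.0, 0.0, 3.27] twistz 0.0
  travel [-0.0, 0.01, 3.27] twistz 0.0
  travel [-0.01, 0.0, 3.26] twistz 0.0
```

Call:
{"op": "move_arm", "data": {
  "commands": [
    {"hand": 8, "travel": [-1.88, -3.21, -0.04], "twist": [0, 0, 0]},
    {"hand": 8, "travel": [-1.88, -3.21, -0.04], "twist": [0, 0, 0]},
    {"hand": 8, "travel": [-1.88, -3.2, -0.04], "twist": [0, 0, 0]},
    {"hand": 8, "travel": [-1.88, -3.2, -0.04], "twist": [0, 0, 0]},
    {"hand": 8, "travel": [-1.89, -3.21, -0.04], "twist": [0, 0, 0]}
  ]
}}

```text
time: 17.32
position: [0.4647, -0.0642, 0.1196]
tool_rot: [0.671, 0.742, -0.0, -0.001]
ft_force: [-0.5, -0.5, -0.5]
grip_width: 0.08
grip_force: 0.0
```

Call:
{"op": "move_arm", "data": {
  "commands": [
    {"hand": 8, "travel": [0, 0, 0], "twist": [0, 0, 0]},
    {"hand": 8, "travel": [0, 0, 0], "twist": [0, 0, 0]},
    {"hand": 8, "travel": [0, 0, 0], "twist": [0, 0, 0]},
    {"hand": 8, "travel": [0, 0, 0], "twist": [0, 0, 0]}
  ]
}}

```text
time: 17.65
position: [0.4679, -0.0637, 0.1202]
tool_rot: [0.671, 0.742, 0.0, 0.001]
ft_force: [1.0, 0.4, 0.1]
grip_width: 0.0799
grip_force: 0.0
```

```bash
python3 - <<'E'
from h import *
plan((.466,-.0638,.022))
c=wrist()
for z in(-.018,-.012,-.006,0):
  uv=proj(c,[[.466,-.0638,z+.028]])[0];x,f=fit(c,'d',uv,z,40);print(z,uv.round(),x.round(4),round(f,1))
E
```

```text
sd [0.0003 0.0001 0.    ]
t 17.95 p [ 0.4675 -0.0634  0.1202] w 0.0799 gf 0.0 F [-0.6 -0.  -0. ] tilt [ 0.001 -0.    -1.   ]
-> [ 0.466  -0.0638  0.022 ]
  travel [-0.01, -0.05, 3.27] twistz 0.02
  travel [-0.01, -0.05, 3.28] twistz 0.02
  travel [-0.0, -0.06, 3.27] twistz 0.02
-0.018 [318. 193.] [ 0.4655 -0.0671] 152.9
-0.012 [318. 195.] [ 0.4655 -0.0661] 83.2
-0.006 [318. 196.] [ 0.4654 -0.0648] 42.8
0 [318. 198.] [ 0.4653 -0.0633] 93.2
```

Socket_d is at about (0.4655, -0.064), consistent with the overhead fits. Descending to grip.

Call:
{"op": "move_arm", "data": {
  "commands": [
    {"hand": 8, "travel": [-0.01, -0.06, 3.27], "twist": [0, 0, 0]},
    {"hand": 8, "travel": [-0.01, -0.06, 3.27], "twist": [0, 0, 0]},
    {"hand": 8, "travel": [-0.01, -0.06, 3.27], "twist": [0, 0, 0]},
    {"hand": 8, "travel": [0, 0, 0], "twist": [0, 0, 0]},
    {"hand": 0, "travel": [0, 0, 0], "twist": [0, 0, 0]}
  ],
  "force": 40
}}

```text
time: 18.42
position: [0.4634, -0.0637, 0.0209]
tool_rot: [0.671, 0.741, -0.001, -0.002]
ft_force: [-0.6, -0.1, 0.7]
grip_width: 0.0775
grip_force: 0.0
```

Call:
{"op": "move_arm", "data": {
  "commands": [
    {"hand": 0, "travel": [0, 0, 0], "twist": [0, 0, 0]},
    {"hand": 0, "travel": [0, 0, 0], "twist": [0, 0, 0]},
    {"hand": 0, "travel": [0, 0, 0], "twist": [0, 0, 0]},
    {"hand": 0, "travel": [0, 0, 0], "twist": [0, 0, 0]},
    {"hand": 0, "travel": [0, 0, 0], "twist": [0, 0, 0]}
  ]
}}

```text
time: 18.83
position: [0.465, -0.0645, 0.0237]
tool_rot: [0.671, 0.742, 0.0, 0.001]
ft_force: [-0.7, -1.7, 8.5]
grip_width: 0.0494
grip_force: 40.0
```

```bash
python3 - <<'E'
from h import *
plan((.466,-.0638,.13),(.609,.1248,.13),(.609,.1248,.042))
E
```

```text
sd [0. 0. 0.]
t 19.13 p [ 0.465  -0.0645  0.0237] w 0.0494 gf 40.0 F [-1.6 -0.5  8.7] tilt [ 0.001 -0.001 -1.   ]
-> [ 0.466  -0.0638  0.13  ]
  travel [0.02, 0.04, -3.54] twistz 0.01
  travel [0.02, 0.04, -3.55] twistz 0.01
  travel [0.01, 0.04, -3.54] twistz 0.01
-> [0.609  0.1248 0.13  ]
  travel [2.89, 2.68, 0.0] twistz -0.0
  travel [2.89, 2.68, 0.0] twistz -0.0
  travel [2.89, 2.69, 0.0] twistz -0.0
  travel [2.89, 2.68, 0.0] twistz -0.0
  travel [2.9, 2.69, 0.0] twistz -0.0
  travel [2.89, 2.68, 0.0] twistz -0.0
-> [0.609  0.1248 0.042 ]
  travel [0.0, -0.0, 2.93] twistz -0.0
  travel [0.01, -0.01, 2.94] twistz -0.0
  travel [0.0, -0.0, 2.93] twistz -0.0
```

Call:
{"op": "move_arm", "data": {
  "commands": [
    {"hand": 0, "travel": [0.02, 0.04, -3.54], "twist": [0, 0, 0]},
    {"hand": 0, "travel": [0.02, 0.04, -3.55], "twist": [0, 0, 0]},
    {"hand": 0, "travel": [0.01, 0.04, -3.54], "twist": [0, 0, 0]},
    {"hand": 0, "travel": [2.89, 2.68, 0], "twist": [0, 0, 0]},
    {"hand": 0, "travel": [2.89, 2.68, 0], "twist": [0, 0, 0]}
  ]
}}

```text
time: 19.55
position: [0.5149, -0.0018, 0.1315]
tool_rot: [0.673, 0.74, 0.001, 0.002]
ft_force: [0.7, -0.7, -4.3]
grip_width: 0.0492
grip_force: 40.0
```

Call:
{"op": "move_arm", "data": {
  "commands": [
    {"hand": 0, "travel": [2.89, 2.68, 0], "twist": [0, 0, 0]},
    {"hand": 0, "travel": [2.89, 2.68, 0], "twist": [0, 0, 0]},
    {"hand": 0, "travel": [2.89, 2.69, 0], "twist": [0, 0, 0]},
    {"hand": 0, "travel": [2.89, 2.69, 0], "twist": [0, 0, 0]},
    {"hand": 0, "travel": [0, 0, 0], "twist": [0, 0, 0]}
  ]
}}

```text
time: 19.97
position: [0.614, 0.131, 0.129]
tool_rot: [0.67, 0.743, 0.004, 0.002]
ft_force: [1.0, 0.1, -3.0]
grip_width: 0.0495
grip_force: 40.0
```

Call:
{"op": "move_arm", "data": {
  "commands": [
    {"hand": 0, "travel": [0, 0, 2.93], "twist": [0, 0, 0]},
    {"hand": 0, "travel": [0, 0, 2.93], "twist": [0, 0, 0]},
    {"hand": 0, "travel": [0, 0, 2.93], "twist": [0, 0, 0]},
    {"hand": 0, "travel": [0, 0, 0], "twist": [0, 0, 0]},
    {"hand": 0, "travel": [0, 0, 0], "twist": [0, 0, 0]}
  ]
}}

```text
time: 20.38
position: [0.6068, 0.1247, 0.0392]
tool_rot: [0.671, 0.741, -0.002, -0.002]
ft_force: [-0.2, -0.1, -3.1]
grip_width: 0.0492
grip_force: 39.9
```

```bash
python3 - <<'E'
from h import *
plan((.609,.1247,.036))
E
```

```text
sd [0.0011 0.     0.0012]
t 20.68 p [0.6092 0.1247 0.0417] w 0.0491 gf 39.9 F [ 0.4 -0.2 -2.5] tilt [ 0.001  0.    -1.   ]
-> [0.609  0.1247 0.036 ]
  travel [-0.0, -0.02, 0.57] twistz -0.01
```

Call:
{"op": "move_arm", "data": {
  "commands": [
    {"hand": 0, "travel": [0, 0, 0.25], "twist": [0, 0, 0]},
    {"hand": 0, "travel": [0, 0, 0.25], "twist": [0, 0, 0]},
    {"hand": 0, "travel": [0, 0, 0], "twist": [0, 0, 0]},
    {"hand": 0, "travel": [0, 0, 0], "twist": [0, 0, 0]}
  ]
}}

```text
time: 21.02
position: [0.6086, 0.1248, 0.0355]
tool_rot: [0.671, 0.741, -0.0, -0.0]
ft_force: [-0.6, -0.5, -3.4]
grip_width: 0.0494
grip_force: 39.9
```

Call:
{"op": "move_arm", "data": {
  "commands": [
    {"hand": 0, "travel": [0, 0, 0.15], "twist": [0, 0, 0]},
    {"hand": 0, "travel": [0, 0, 0], "twist": [0, 0, 0]}
  ]
}}

```text
time: 21.18
position: [0.6091, 0.1249, 0.0342]
tool_rot: [0.671, 0.741, 0.0, 0.0]
ft_force: [0.3, -0.5, -3.1]
grip_width: 0.0494
grip_force: 39.9
```

Call:
{"op": "move_arm", "data": {
  "commands": [
    {"hand": 0, "travel": [0, 0, 0.1], "twist": [0, 0, 0]},
    {"hand": 0, "travel": [0, 0, 0], "twist": [0, 0, 0]}
  ]
}}

```text
time: 21.35
position: [0.6091, 0.1249, 0.034]
tool_rot: [0.671, 0.741, 0.0, 0.0]
ft_force: [-1.2, -0.9, 3.8]
grip_width: 0.0492
grip_force: 40.0
```

Contact. Releasing and heading for socket_b.

Call:
{"op": "move_arm", "data": {
  "commands": [
    {"hand": 7.5, "travel": [0, 0, 0], "twist": [0, 0, 0]},
    {"hand": 7.5, "travel": [0, 0, 0], "twist": [0, 0, 0]},
    {"hand": 7.5, "travel": [0, 0, 0], "twist": [0, 0, 0]},
    {"hand": 7.5, "travel": [0, 0, 0], "twist": [0, 0, 0]},
    {"hand": 7.5, "travel": [0, 0, -2.0], "twist": [0, 0, 0]}
  ]
}}

```text
time: 21.77
position: [0.6059, 0.1247, 0.0499]
tool_rot: [0.671, 0.741, -0.003, -0.003]
ft_force: [-0.4, 0.3, 0.3]
grip_width: 0.0718
grip_force: 0.0
```

Call:
{"op": "move_arm", "data": {
  "commands": [
    {"hand": 7.5, "travel": [0, 0, -3.5], "twist": [0, 0, 0]},
    {"hand": 7.5, "travel": [0, 0, -3.5], "twist": [0, 0, 0]},
    {"hand": 7, "travel": [0, 0, 0], "twist": [0, 0, 0]},
    {"hand": 7, "travel": [0, 0, 0], "twist": [0, 0, 0]}
  ]
}}

```text
time: 22.1
position: [0.6108, 0.1249, 0.1256]
tool_rot: [0.671, 0.741, 0.002, 0.002]
ft_force: [-0.5, -0.1, -0.7]
grip_width: 0.0711
grip_force: 0.0
```

```bash
python3 - <<'E'
from h import *
plan((.4507,-.2176,.12))
E
```

```text
sd [0.0011 0.0001 0.0015]
t 22.4 p [0.6083 0.1248 0.1226] w 0.07 gf 0.0 F [ 0.5 -0.3  0.1] tilt [-0.001 -0.    -1.   ]
-> [ 0.4507 -0.2176  0.12  ]
  travel [-3.25, -1.91, 0.03] twistz 0.0
  travel [-3.25, -1.91, 0.03] twistz 0.0
  travel [-3.25, -1.91, 0.03] twistz 0.0
  travel [-3.25, -1.91, 0.03] twistz 0.0
  travel [-3.25, -1.91, 0.03] twistz 0.0
  travel [-3.25, -1.91, 0.03] twistz 0.0
  travel [-3.25, -1.91, 0.02] twistz 0.0
  travel [-3.25, -1.91, 0.03] twistz 0.0
  travel [-3.25, -1.9, 0.02] twistz 0.0
  travel [-3.26, -1.91, 0.03] twistz 0.0
```

Call:
{"op": "move_arm", "data": {
  "commands": [
    {"hand": 6, "travel": [-3.25, -1.91, 0.03], "twist": [0, 0, 0]},
    {"hand": 6, "travel": [-3.25, -1.91, 0.03], "twist": [0, 0, 0]},
    {"hand": 6, "travel": [-3.25, -1.91, 0.03], "twist": [0, 0, 0]},
    {"hand": 6, "travel": [-3.25, -1.91, 0.03], "twist": [0, 0, 0]},
    {"hand": 6, "travel": [-3.25, -1.91, 0.03], "twist": [0, 0, 0]}
  ]
}}

```text
time: 22.82
position: [0.5286, -0.0474, 0.1208]
tool_rot: [0.671, 0.742, -0.0, -0.001]
ft_force: [1.1, -0.8, -0.2]
grip_width: 0.0602
grip_force: 0.0
```

Call:
{"op": "move_arm", "data": {
  "commands": [
    {"hand": 6, "travel": [-3.25, -1.91, 0.03], "twist": [0, 0, 0]},
    {"hand": 6, "travel": [-3.25, -1.91, 0.02], "twist": [0, 0, 0]},
    {"hand": 6, "travel": [-3.25, -1.91, 0.03], "twist": [0, 0, 0]},
    {"hand": 6, "travel": [-3.25, -1.91, 0.02], "twist": [0, 0, 0]},
    {"hand": 6, "travel": [-3.25, -1.91, 0.03], "twist": [0, 0, 0]}
  ]
}}

```text
time: 23.23
position: [0.4498, -0.2187, 0.1196]
tool_rot: [0.671, 0.741, -0.0, -0.001]
ft_force: [1.0, -0.2, 0.9]
grip_width: 0.0598
grip_force: 0.0
```

Call:
{"op": "move_arm", "data": {
  "commands": [
    {"hand": 6, "travel": [0, 0, 0], "twist": [0, 0, 0]},
    {"hand": 6, "travel": [0, 0, 0], "twist": [0, 0, 0]},
    {"hand": 6, "travel": [0, 0, 0], "twist": [0, 0, 0]},
    {"hand": 6, "travel": [0, 0, 0], "twist": [0, 0, 0]}
  ]
}}

```text
time: 23.57
position: [0.4511, -0.2162, 0.1199]
tool_rot: [0.671, 0.742, 0.0, -0.001]
ft_force: [0.2, -0.8, 0.3]
grip_width: 0.0603
grip_force: 0.0
```

```bash
python3 - <<'E'
from h import *
plan((.4507,-.2176,.014))
c=wrist()
for z in(-.018,-.012,-.006,0):
  uv=proj(c,[[.4507,-.2176,z+.022]])[0];x,f=fit(c,'b',uv,z,30);print(z,uv.round(),x.round(4),round(f,1))
# placed ones
from rig import robot
t=robot.camera('top');s=robot.camera('scene')
for k,p in dict(a=(.6322,-.107),c=(.6168,.0458),d=(.6089,.1252)).items():
  for n,C in(('top',t),('scene',s)):
    h=S[k][-1][0]/2e3;x,f=fit(C,k,proj(C,[[*p,.012+h]])[0],.012,12);print(k,n,x.round(4),round(f,1))
E
```

```text
sd [0.0001 0.0002 0.0002]
t 23.87 p [ 0.4514 -0.2162  0.1202] w 0.06 gf 0.0 F [-0.6  0.7 -0.5] tilt [-0.  0. -1.]
-> [ 0.4507 -0.2176  0.014 ]
  travel [-0.04, -0.03, 3.54] twistz 0.04
  travel [-0.05, -0.02, 3.54] twistz 0.04
  travel [-0.04, -0.03, 3.54] twistz 0.04
-0.018 [318. 192.] [ 0.4508 -0.2222] 95.3
-0.012 [318. 193.] [ 0.4507 -0.2208] 78.4
-0.006 [318. 195.] [ 0.4506 -0.2192] 69.5
0 [318. 197.] [ 0.4504 -0.2175] 85.9
a top [ 0.6259 -0.1069] 106.9
a scene [ 0.6333 -0.1022] 81.0
c top [0.6126 0.0423] 37.9
c scene [0.6245 0.0501] 56.6
d top [0.6062 0.1226] 19.1
d scene [0.6182 0.1345] 263.2
```

Call:
{"op": "move_arm", "data": {
  "commands": [
    {"hand": 6, "travel": [-0.05, -0.03, 3.54], "twist": [0, 0, 0]},
    {"hand": 6, "travel": [-0.05, -0.03, 3.54], "twist": [0, 0, 0]},
    {"hand": 6, "travel": [-0.05, -0.03, 3.54], "twist": [0, 0, 0]},
    {"hand": 6, "travel": [0, 0, 0], "twist": [0, 0, 0]},
    {"hand": 0, "travel": [0, 0, 0], "twist": [0, 0, 0]}
  ],
  "force": 25
}}

```text
time: 24.43
position: [0.4489, -0.218, 0.0126]
tool_rot: [0.671, 0.741, -0.0, -0.003]
ft_force: [1.0, -0.1, 0.0]
grip_width: 0.0582
grip_force: 0.0
```

Call:
{"op": "move_arm", "data": {
  "commands": [
    {"hand": 0, "travel": [0, 0, 0], "twist": [0, 0, 0]},
    {"hand": 0, "travel": [0, 0, 0], "twist": [0, 0, 0]},
    {"hand": 0, "travel": [0, 0, 0], "twist": [0, 0, 0]},
    {"hand": 0, "travel": [0, 0, 0], "twist": [0, 0, 0]},
    {"hand": 0, "travel": [0, 0, 0], "twist": [0, 0, 0]}
  ]
}}

```text
time: 24.85
position: [0.4511, -0.2197, 0.0159]
tool_rot: [0.671, 0.741, 0.0, 0.002]
ft_force: [-1.3, -0.9, 7.4]
grip_width: 0.0302
grip_force: 25.0
```

```bash
python3 - <<'E'
from h import *
plan((.4507,-.2176,.12),(.6249,-.034,.12),(.6249,-.034,.031))
E
```

```text
sd [0. 0. 0.]
t 25.15 p [ 0.4511 -0.2198  0.0159] w 0.0302 gf 25.0 F [-0.7 -0.6  9.4] tilt [ 0.002 -0.002 -1.   ]
-> [ 0.4507 -0.2176  0.12  ]
  travel [0.07, 0.0, -3.47] twistz 0.0
  travel [0.06, 0.0, -3.47] twistz 0.0
  travel [0.07, 0.0, -3.47] twistz 0.0
-> [ 0.6249 -0.034   0.12  ]
  travel [2.36, 2.74, 0.0] twistz 0.0
  travel [2.36, 2.74, 0.0] twistz 0.0
  travel [2.36, 2.74, 0.0] twistz 0.0
  travel [2.36, 2.74, 0.0] twistz 0.0
  travel [2.36, 2.73, 0.0] twistz 0.0
  travel [2.37, 2.74, 0.0] twistz 0.0
  travel [2.36, 2.73, 0.0] twistz 0.0
-> [ 0.6249 -0.034   0.031 ]
  travel [0.01, -0.0, 2.97] twistz 0.0
  travel [0.01, -0.01, 2.97] twistz 0.0
  travel [0.0, -0.0, 2.96] twistz 0.0
```

Call:
{"op": "move_arm", "data": {
  "commands": [
    {"hand": 0, "travel": [0.07, 0, -3.47], "twist": [0, 0, 0]},
    {"hand": 0, "travel": [0.06, 0, -3.47], "twist": [0, 0, 0]},
    {"hand": 0, "travel": [0.07, 0, -3.47], "twist": [0, 0, 0]},
    {"hand": 0, "travel": [2.33, 2.74, 0], "twist": [0, 0, 0]},
    {"hand": 0, "travel": [2.33, 2.74, 0], "twist": [0, 0, 0]}
  ]
}}

```text
time: 25.57
position: [0.5016, -0.1669, 0.1215]
tool_rot: [0.673, 0.74, 0.001, 0.003]
ft_force: [-0.2, -0.4, -1.1]
grip_width: 0.0297
grip_force: 25.0
```

Call:
{"op": "move_arm", "data": {
  "commands": [
    {"hand": 0, "travel": [2.33, 2.74, 0], "twist": [0, 0, 0]},
    {"hand": 0, "travel": [2.33, 2.74, 0], "twist": [0, 0, 0]},
    {"hand": 0, "travel": [2.33, 2.74, 0], "twist": [0, 0, 0]},
    {"hand": 0, "travel": [2.33, 2.74, 0], "twist": [0, 0, 0]},
    {"hand": 0, "travel": [2.33, 2.74, 0], "twist": [0, 0, 0]}
  ]
}}

```text
time: 25.98
position: [0.6254, -0.0341, 0.1186]
tool_rot: [0.671, 0.741, -0.0, -0.0]
ft_force: [0.9, -1.3, -2.2]
grip_width: 0.0298
grip_force: 25.0
```

Call:
{"op": "move_arm", "data": {
  "commands": [
    {"hand": 0, "travel": [0, 0, 0], "twist": [0, 0, 0]},
    {"hand": 0, "travel": [0, 0, 2.8], "twist": [0, 0, 0]},
    {"hand": 0, "travel": [0, 0, 2.8], "twist": [0, 0, 0]},
    {"hand": 0, "travel": [0, 0, 2.8], "twist": [0, 0, 0]},
    {"hand": 0, "travel": [0, 0, 0], "twist": [0, 0, 0]}
  ]
}}

```text
time: 26.4
position: [0.6204, -0.0349, 0.0294]
tool_rot: [0.671, 0.741, -0.002, -0.004]
ft_force: [-1.4, 0.6, -2.0]
grip_width: 0.0301
grip_force: 25.0
```

Call:
{"op": "move_arm", "data": {
  "commands": [
    {"hand": 0, "travel": [0, 0, 0], "twist": [0, 0, 0]},
    {"hand": 0, "travel": [0, 0, 0], "twist": [0, 0, 0]},
    {"hand": 0, "travel": [0, 0, 0], "twist": [0, 0, 0]}
  ]
}}

```text
time: 26.65
position: [0.6261, -0.0363, 0.0363]
tool_rot: [0.671, 0.741, 0.001, 0.002]
ft_force: [0.1, -0.5, -1.6]
grip_width: 0.0301
grip_force: 25.0
```

```bash
python3 - <<'E'
from h import *
plan((.6249,-.036,.0295))
E
```

```text
sd [0.0003 0.0001 0.0004]
t 26.95 p [ 0.6258 -0.0361  0.0359] w 0.0302 gf 25.0 F [-0.6  0.  -2.3] tilt [ 0.003 -0.001 -1.   ]
-> [ 0.6249 -0.036   0.0295]
  travel [0.02, -0.09, 0.64] twistz -0.01
```

Call:
{"op": "move_arm", "data": {
  "commands": [
    {"hand": 0, "travel": [0, -0.05, 0.3], "twist": [0, 0, 0]},
    {"hand": 0, "travel": [0, 0, 0.3], "twist": [0, 0, 0]},
    {"hand": 0, "travel": [0, 0, 0.1], "twist": [0, 0, 0]},
    {"hand": 0, "travel": [0, 0, 0], "twist": [0, 0, 0]},
    {"hand": 0, "travel": [0, 0, 0], "twist": [0, 0, 0]}
  ]
}}

```text
time: 27.37
position: [0.6244, -0.0359, 0.028]
tool_rot: [0.671, 0.741, -0.0, 0.0]
ft_force: [-1.4, -0.7, 4.4]
grip_width: 0.03
grip_force: 25.0
```

Call:
{"op": "move_arm", "data": {
  "commands": [
    {"hand": 0, "travel": [0, 0, 0.15], "twist": [0, 0, 0]},
    {"hand": 0, "travel": [0, 0, 0], "twist": [0, 0, 0]}
  ]
}}

```text
time: 27.53
position: [0.6244, -0.0359, 0.0279]
tool_rot: [0.671, 0.742, -0.0, 0.0]
ft_force: [-4.0, 0.4, 13.8]
grip_width: 0.03
grip_force: 25.0
```

Call:
{"op": "move_arm", "data": {
  "commands": [
    {"hand": 0, "travel": [0, 0, 0.1], "twist": [0, 0, 0]},
    {"hand": 0, "travel": [0, 0, 0], "twist": [0, 0, 0]}
  ]
}}

```text
time: 27.7
position: [0.6244, -0.036, 0.0278]
tool_rot: [0.671, 0.742, -0.0, 0.0]
ft_force: [-5.6, 0.1, 18.2]
grip_width: 0.0307
grip_force: 25.1
```

Well in contact with the seat. I'll ease up, release, lift away and check everything.

Call:
{"op": "move_arm", "data": {
  "commands": [
    {"hand": 0, "travel": [0, 0, -0.25], "twist": [0, 0, 0]},
    {"hand": 5.5, "travel": [0, 0, 0], "twist": [0, 0, 0]},
    {"hand": 5.5, "travel": [0, 0, 0], "twist": [0, 0, 0]},
    {"hand": 5.5, "travel": [0, 0, 0], "twist": [0, 0, 0]},
    {"hand": 5.5, "travel": [0, 0, -1.5], "twist": [0, 0, 0]}
  ]
}}

```text
time: 28.12
position: [0.6219, -0.0353, 0.0392]
tool_rot: [0.671, 0.741, -0.002, -0.003]
ft_force: [0.1, -0.6, -0.9]
grip_width: 0.0486
grip_force: 0.0
```

Call:
{"op": "move_arm", "data": {
  "commands": [
    {"hand": 5.5, "travel": [0, 0, -3.5], "twist": [0, 0, 0]},
    {"hand": 5.5, "travel": [0, 0, -4], "twist": [0, 0, 0]},
    {"hand": 5.5, "travel": [0, 0, -4], "twist": [0, 0, 0]},
    {"hand": 5.5, "travel": [-4, -1, -2], "twist": [0, 0, 0]},
    {"hand": 5.5, "travel": [-3.8, -3, -1], "twist": [0, 0, 0]}
  ]
}}

```text
time: 28.53
position: [0.6024, -0.1082, 0.1881]
tool_rot: [0.669, 0.743, 0.002, 0.006]
ft_force: [1.0, -1.8, -0.1]
grip_width: 0.0546
grip_force: 0.0
```

Call:
{"op": "move_arm", "data": {
  "commands": [
    {"hand": 5.5, "travel": [-3, -3.5, -1], "twist": [0, 0, 0]},
    {"hand": 5.5, "travel": [0, -4.1, 0], "twist": [0, 0, 0]},
    {"hand": 5.5, "travel": [0, -4.1, 0], "twist": [0, 0, 0]},
    {"hand": 5.5, "travel": [0, 0, 0], "twist": [0, 0, 0]},
    {"hand": 5.5, "travel": [0, 0, 0], "twist": [0, 0, 0]}
  ]
}}

```text
time: 28.95
position: [0.4842, -0.1443, 0.192]
tool_rot: [0.672, 0.741, -0.0, -0.002]
ft_force: [0.9, -0.6, -0.6]
grip_width: 0.0548
grip_force: 0.0
```

```bash
python3 - <<'E'
from h import *
from rig import robot
plan()
t=robot.camera('top');s=robot.camera('scene')
import pickle;pickle.dump(dict(top=t,scene=s),open('cams2.pkl','wb'))
A=cv2.resize(t['frame'][135:190,180:370],(798,231),interpolation=cv2.INTER_CUBIC);B=cv2.resize(s['frame'][205:330,225:490],(763,360),interpolation=cv2.INTER_CUBIC)
B=np.hstack([B,np.zeros((360,35,3),np.uint8)])
cv2.imwrite('pics/f.png',cv2.convertScaleAbs(np.vstack([A,B])[:,:,::-1],alpha=2.2,beta=15))
E
```

```text
sd [0.0016 0.0004 0.0003]
t 29.25 p [ 0.4878 -0.1451  0.1927] w 0.055 gf 0.0 F [-0.5  0.3 -0.6] tilt [ 0.001 -0.    -1.   ]
```

View pics/f.png

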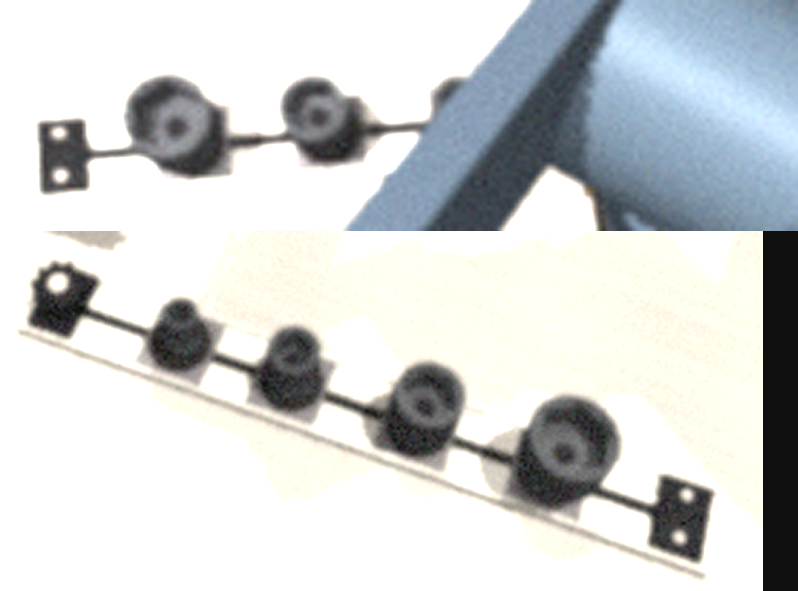

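All four stand upright, in order from the knob: a, b, c, d. As a last numeric check on centring, I'll compare the observed rims in the scene crop, (181,313), (293,350), (428,397) and (571,443), with the expected rims.

```bash
python3 - <<'E'
from h import *
import pickle
s=pickle.load(open('cams2.pkl','rb'))['scene']
seat=[(.6331,-.1053),(.6259,-.0324),(.6178,.0474),(.6099,.1269)]
obs=[(181,313),(293,350),(428,397),(571,443)]
for k,p,o in zip('abcd',seat,obs):
    z=.012+S[k][-1][0]/1e3
    e=(proj(s,[[*p,z]])[0]-[225,205]+.5)*2.88+[0,231]
    q=ray(s,((o[0])/2.88+225-.5,(o[1]-231)/2.88+205-.5),z);print(k,e.round(),((q-p)*1e3).round(1),'mm')
E
```

```text
a [176. 314.] [-1.8  2.3] mm
b [293. 350.] [-0.3 -0. ] mm
c [429. 392.] [2.9 0.9] mm
d [573. 435.] [4.8 0.3] mm
```

The eyeballed rims aren't precise enough. I'll move the arm out of the top view and overlay the predicted outlines on both cameras.

Call:
{"op": "move_arm", "data": {
  "commands": [
    {"hand": 5.5, "travel": [-4, 0, 0], "twist": [0, 0, 0]},
    {"hand": 5.5, "travel": [-4, 0, 0], "twist": [0, 0, 0]},
    {"hand": 5.5, "travel": [-4, 0, 0], "twist": [0, 0, 0]},
    {"hand": 5.5, "travel": [-4, 0, 0], "twist": [0, 0, 0]},
    {"hand": 5.5, "travel": [-4, 0, 0], "twist": [0, 0, 0]}
  ]
}}

```text
time: 29.77
position: [0.5075, -0.3455, 0.1925]
tool_rot: [0.671, 0.742, 0.0, 0.0]
ft_force: [0.8, -0.1, -0.2]
grip_width: 0.0551
grip_force: 0.0
```

```bash
python3 - <<'E'
from h import *
from rig import robot
import pickle
D={n:robot.camera(n) for n in('top','scene')};pickle.dump(D,open('cams3.pkl','wb'))
ST={'scene':[(.6331,-.1053),(.6259,-.0324),(.6178,.0474),(.6099,.1269)],'top':[(.6312,-.1087),(.6238,-.0355),(.6158,.0442),(.6078,.1235)]}
out=[]
for n,(x0,y0,w,h,k) in dict(top=(200,138,150,46,5.3),scene=(260,205,200,88,3.98)).items():
    c=D[n];im=cv2.convertScaleAbs(cv2.resize(c['frame'][y0:y0+h,x0:x0+w,::-1],(int(w*k),int(h*k)),interpolation=cv2.INTER_CUBIC),alpha=2.4,beta=20)
    for kd,p in zip('abcd',ST[n]):
        for hh,r,col in((S[kd][-1][0],S[kd][-1][1],(0,255,0)),(0,S[kd][0][1],(0,200,255))):
            q=proj(c,np.c_[p[0]+r/1e3*np.cos(th),p[1]+r/1e3*np.sin(th),0*th+.012+hh/1e3])
            cv2.polylines(im,[(((q-[x0,y0]+.5)*k-.5)*16).round().astype(np.int32)],True,col,1,shift=4)
    out.append(np.hstack([im,np.zeros((im.shape[0],796-im.shape[1],3),np.uint8)]))
cv2.imwrite('pics/ov.png',np.vstack(out))
E
```

```text
(no output)
```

View pics/ov.png

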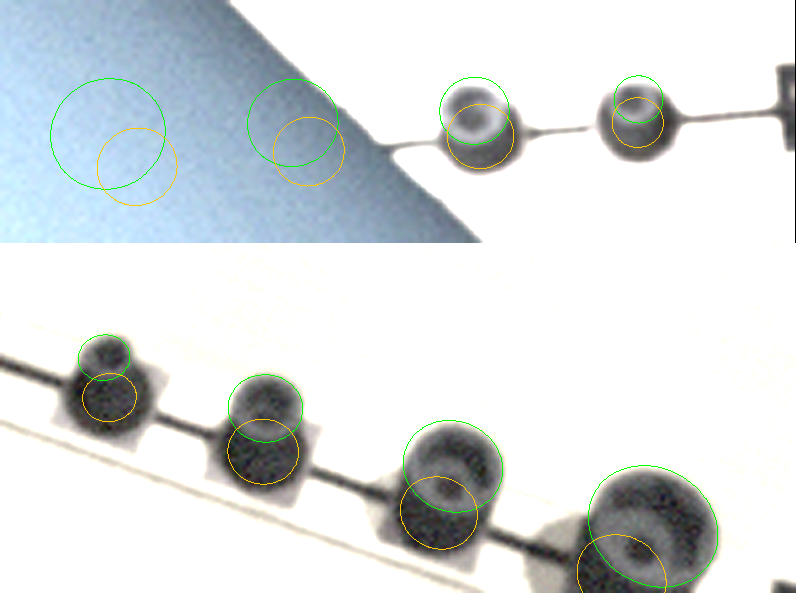

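The overlays match b, c and d closely. Socket_a is within about 2 mm of centre and everything is upright, so I'm handing in.

```bash
python3 -c "
from rig import robot
print(robot.hand_in())"
```

```text
the job is handed in; nothing more can be done
None
```

The four sockets stand upright on the rail in size order, smallest (a) at the knob and largest (d) at the far end; b, c and d match their predicted outlines, a is about 2 mm off centre, and I left the ratchet and the coloured look-alikes alone.

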